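Fish a masking plug out of a deep housing bore with a pull hook

TASK

The bearing housing clamped in the drill-press vise is back from the blast cabinet with its masking plug still down at the bottom of the bore. Take the pull hook out of the bench rack, catch the plug's wire bail with it and draw the plug straight out, working gently so that the bail is not strained and the hook does not score the bore; keep your fingers off the plug while it is in the bore. Set the plug down upright in the steel tray without dropping it, hang the hook back in a slot of the rack, and leave the scriber, the glass lens and the wire brush where they are.

Things in the scene. Friction and masses are not known exactly. Their poses are not given: they have to be found in the camera images.
- housing: Grey cast bearing housing, upright in a dark steel drill-press vise; one fixed thing. Origin on the bench under the bore's axis, z up. Housing 20 to 120 mm above the bench, 82 mm across its top rim, oil port on +y. Vise 100 mm wide, from 160 mm on -x (screw) to 80 mm on +x, jaws 65 mm high.
- bore_mouth (a point): Centre of the open mouth of the housing's bore, 120 mm above the bench, axes as the housing. The round bore is 54 mm across and runs straight down 90 mm to a flat shoulder, on which the plug is seated.
- plug: White nylon masking plug, 52 mm across, 28 mm thick, 130 to 180 g, with a wire bail on top. Origin at the centre of its underside, z up (4 mm above the bench when it stands in the tray). Its fins rub on the bore all the way up: drawing it straight takes some 6 to 13 N, more when pulled askew; it pops free when its underside is some 6 mm below the mouth.
- plug_face (a point): Centre of the plug's flat top, at first 62 mm below the mouth. The bail (4 mm steel wire, arch 26 mm wide inside, rounded top) swings about the plug's y axis on lugs at y = -18 and +18 mm, 4 mm above this face; the middle of its wire is 32 mm from that axis.
- bail_axis (a point): Middle of the bail's swing axis, 4 mm above the plug's top. The stiff pivot (about 0.4 N at the wire) holds the bail at whatever lean it was left: anything up to 22 degrees (its stop) to the plug's +x or -x, not measured: look, or feel for it. Upright, its wire tops out 38 mm above the face; at the stop the middle of the wire is 12 mm out, with 31 mm clear under it.
- hook_grip (a point): Centre (half-way up) of the pull hook's flat-sided wooden handle: 64 mm tall, 26 mm along x, 16 mm along y (grasp across the 16 mm). Loose tool, 120 g, hanging upright in a rack slot; z up along it. A round steel collar, 32 mm across and 6 mm thick, is under the handle, its top 32 mm below this point.
- hook_heel (a point): Lowest point of the hook on its axis, 133 mm below hook_grip (95 mm below the collar). A straight 6 mm shaft ends here in a J: a 5 mm foot runs out along the tool's +x to an upturned tip, outer side 19 mm from the axis. The J is 11.5 mm high over all and 9 mm wide inside.
- rack: Fixed grey steel bench rack, 185 mm wide (y), origin on the bench. Top plate 104 to 110 mm high with two 12 mm slots at y = -45 and +45 mm, open on its -x edge (x = -40 mm), ending at x = +8 mm; on two end plates. Each tool hangs by its collar, shaft at x = 0, hook_grip 148 mm high. Lift a tool some 10 mm and move it out along -x; it goes back the same way.
- tray: Fixed open steel tray, 170 mm (x) by 150 mm (y) outside, 28 mm high, walls and floor 4 mm thick. Origin on the bench under its centre.
- scriber_mid (a point): Handle middle of the straight scriber in the other slot: loose, round turned wooden handle, straight pointed shaft, 70 mm handle. Leave it alone; it is not the pull hook.
- lens: Loose ribbed amber glass lens, 100 mm across, 23 mm high, lying on the bench; leave it alone. Origin under its centre.
- brush: Loose wooden wire brush, 210 mm long, 44 mm high, lying on the bench; leave it alone. Origin under its bristle block.
There are look-alikes about, which are no part of the job. What is shaped like the part that bears hook_grip but orange or turquoise is not meant.

How it is judged:
By the outcome, as a careful person would: the job done as asked, in the order asked, and still so for the second after the job is handed in, with the robot touching nothing.
It also fails if it takes over 72 s, if anything falls off the work surface, if the arm or the gripper's body presses on something with over 40 N, if the wrist force passes 120 N, or if a joint passes its speed limit or range.

ROBOT

A 7-joint arm with a two-finger parallel gripper is mounted at the origin on the work surface. World frame = base frame: x ahead of the robot, y to its left, z up, the work surface at z = 0. Lengths are in m, angles in rad, forces in N, time in s.
With the tool pointing down it reaches from about 0.425 to 0.875 m from the base axis. Payload 8.4 kg.
Tool frame: the origin (TCP) lies midway between the tips of the shut fingers; the grasp point (between the pads) lies ctrl.grasp_offset behind it (ctrl.grasp_offset is the distance from the TCP to the grasp point, in m); z points along the fingers, x is the direction in which the jaws open and shut, and the axes are right-handed (so a half turn about z gives the same grasp; the last joint's range is limited). The gripper opens to 87 mm and grips with 3 to 60 N. Pads are 19 mm wide; open, the fingers measure 117 mm over their backs; the gripper's body (75 mm by 190 mm) begins 51 mm behind the grasp point.
Start: joints at [1.084, 0.333, 0.04, 1.465, -0.013, 1.343, -0.059], TCP at [0.246, -0.602, 0.223] pointing down, gripper open.
Joint ranges: [-2.58, 2.58], [-0.38, 2.09], [-1.3, 1.39], [0.25, 2.4], [-1.5, 4.64], [0.08, 2.09], [-2.65, 2.65]. Speed limits (rad/s): [2.22, 2.22, 2.79, 2.79, 3.14, 3.14, 3.14].

INTERFACE

Orientations are given as [roll, pitch, yaw] about the fixed x, y, z axes, in that order (R = Rz(yaw) Ry(pitch) Rx(roll)).
In Python, from rig import readout, eyes, ctrl gives the robot as it stands. The module is installed in compiled form; this text tells all that it offers.
- The arm moves only by the tool move_arm, never from a script. Its argument "motion" is one flat list of numbers, 7 for each row, row after row: the closure, from 0 (fully open) to 1 (shut), then the shift along the tool's x, y, z in mm, then the turn, a rotation vector about the tool's x, y, z in rad. A call has 1 to 5 rows; each row is the pose to reach, as a shift and turn from the pose measured when the call began, along the tool's axes at that moment; what a row does not reach only later rows make up. A row lasts 1/8 s, in which the tool goes at most 62.5 mm and 10.7 degrees, less where a joint would pass 70% of its speed; a pose out of reach is approached as far as the arm can. A call with a gripper value outside its range is refused whole. The fingers move at their own pace and stop on an object; "squeeze" is the grip in N (left out, the last holds). Time passes only in rows, so rows that repeat a pose let the fingers close. It gives the time, the measured TCP pose, the force and the opening at its end, in the units of the state.
- readout.sense(): the state, without advancing time (a new reading comes with each control period).
- eyes.grab_frame(name): name is "side" or "top"; returns a dict with "pixels" (420x560x3 uint8, red, green, blue), "fx", "fy", "cx", "cy" (pixels), "world_to_cam" (4x4, takes a point from world to camera coordinates). Camera axes: x right, y up, looking along -z (the intrinsics and any distortion apply to the point x, -y, -z); pixel columns grow to the right and rows downward; lengths in m; the calibration is good to about 2 mm. A picture is of the moment at which its call begins. There is no depth.
- ctrl.hand_in(): hands the job in, once; it reports no verdict.
The state is a dict: "time": time; "joint_positions": joint angles; "dq": joint speeds; "joint_torque": joint torques, N m; "tool_pos": TCP position; "eef_rot": TCP orientation; "contact_force": force on the tool from outside, world axes, zero at the start; "torque": the same for the moment, N m; "width": finger opening in m.
Only numpy, scipy, OpenCV 4.12 (cv2) and the standard library are available. Lean on these libraries where they do the work, as an engineer would, in place of code of your own. Each camera call takes 0.05 s, during which the arm holds its last target.

## Working session

There is one attempt and no reset: what is moved stays moved. The work goes in short steps, Python scripts to look and compute and a tool call to move; the robot and the scene stay as the last step left them, time stands still between calls to the robot, and variables do not carry over. Pictures are saved under pics/ and viewed, and the job is handed in when it is done.

Besides the shell and the picture viewer there is one more tool, called after ">>>" as name(argument=value, ...) on one line, values as JSON. move_arm: Moves the arm, as the interface text tells. Its arguments: {"type":"object","properties":{"motion":{"type":"array"},"squeeze":{"type":"number"}},"required":["motion"]}

```bash
mkdir -p pics; python3 - <<'E'
from rig import readout, eyes, ctrl
import cv2
print(readout.sense()); print(ctrl.grasp_offset)
for n in("side","top"):
    f=eyes.grab_frame(n); print(n,{k:v for k,v in f.items() if k!="pixels"})
    cv2.imwrite(f"pics/{n}0.png",f["pixels"][:,:,::-1])
E
```

```text
{'time': 0.0, 'joint_positions': array([ 1.08378952,  0.33394372,  0.03990401,  1.4662569 , -0.01337385,
        1.34330929, -0.05849253]), 'dq': array([-5.35247788e-04,  7.17305245e-04, -1.16616761e-03,  5.45862745e-04,
       -3.63378927e-05,  7.28876198e-04, -4.86011424e-04]), 'joint_torque': array([-1.20264477e-05, -6.56364942e+01,  1.33491587e+00, -4.03798771e+01,
       -5.99103305e-02,  4.48232470e-02,  1.83054653e-04]), 'tool_pos': array([ 0.24557337, -0.60132104,  0.22164554]), 'eef_rot': array([ 3.14144422e+00,  1.64491743e-03, -1.18302184e+00]), 'contact_force': array([ 0.57380192, -0.12759097, -0.28707428]), 'torque': array([ 0.00992749, -0.00172585,  0.04234907]), 'width': 0.08712443381392142}
0.0187
side {'fx': 394.65827084546004, 'fy': 394.65827084546004, 'cx': 284.65176607550484, 'cy': 208.0468796032385, 'world_to_cam': array([[-0.92955003, -0.36861176,  0.00788101,  0.60293368],
       [ 0.19588311, -0.47563526,  0.85755519, -0.1643184 ],
       [-0.31235644,  0.79868421,  0.51433159, -1.13570634],
       [ 0.        ,  0.        ,  0.        ,  1.        ]])}
top {'fx': 424.56799778161894, 'fy': 424.56799778161894, 'cx': 278.80069728725215, 'cy': 208.90083329201312, 'world_to_cam': array([[-1.73539041e-02, -9.99849263e-01, -5.42330005e-04,
         1.37919144e-01],
       [ 9.89159981e-01, -1.72474728e-02,  1.45825432e-01,
        -5.95986730e-01],
       [-1.45812804e-01,  1.99418943e-03,  9.89310189e-01,
        -1.16925552e+00],
       [ 0.00000000e+00,  0.00000000e+00,  0.00000000e+00,
         1.00000000e+00]])}
```

View pics/side0.png

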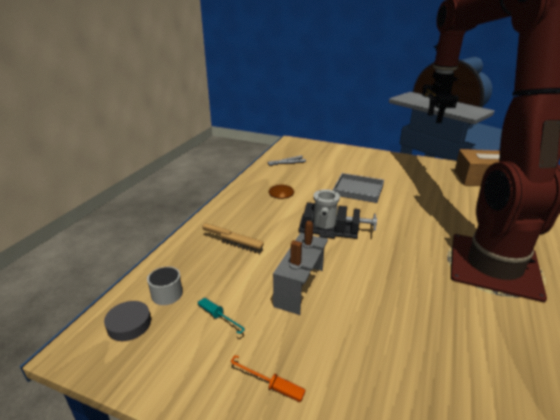

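View pics/top0.png

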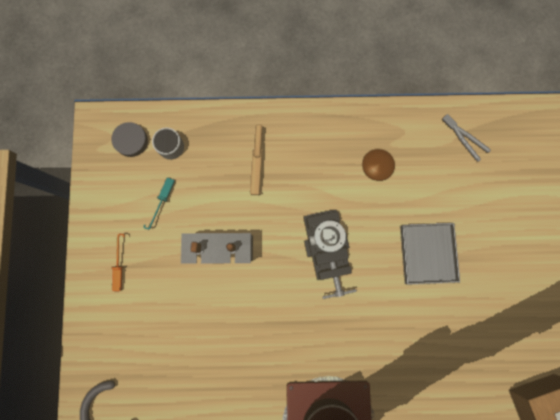

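Two candidates stand in the rack: top-view pixels (195,247) and (231,246). The teal hook (160,205) and orange hook (118,265) lying on the bench are look-alikes. I'll enlarge both views to tell them apart.

```bash
python3 - <<'E'
import cv2
a=cv2.imread("pics/side0.png");b=cv2.imread("pics/top0.png")
cv2.imwrite("pics/c1.png",cv2.resize(a[175:325,255:395],None,fx=4,fy=4,interpolation=cv2.INTER_CUBIC)) 
cv2.imwrite("pics/c2.png",cv2.resize(b[200:310,170:370],None,fx=4,fy=4,interpolation=cv2.INTER_CUBIC))
E
```

```text
(no output)
```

View pics/c1.png

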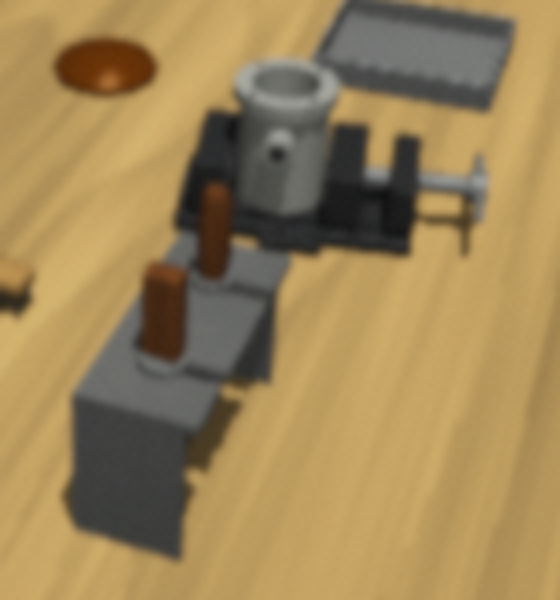

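View pics/c2.png

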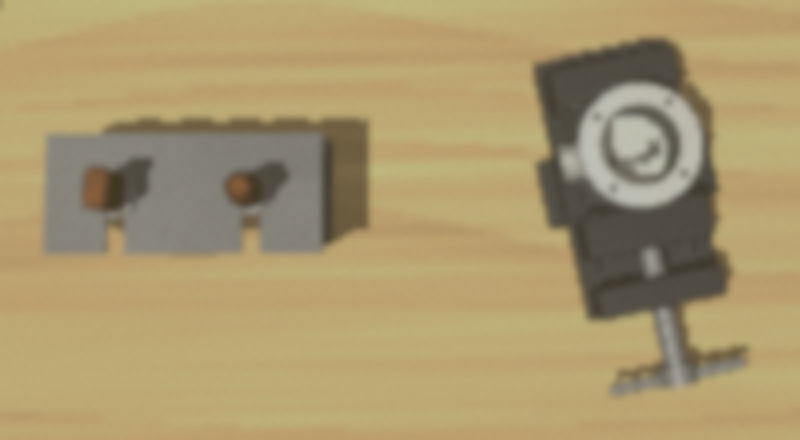

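The hook is the boxy handle: side (297,252), top (195,247). The other one, at top (231,246), is round and so the scriber. The bore mouth is near top (329,236). Next I measure.

```bash
cat > h.py <<'E'
import numpy as np,cv2
from rig import readout, eyes, ctrl
def grab(n,save=None):
    f=eyes.grab_frame(n)
    if save: cv2.imwrite(f"pics/{save}.png",f["pixels"][:,:,::-1])
    np.savez(f"{n}.npz",**f); return f
def load(n): return dict(np.load(f"{n}.npz"))
def proj(f,P):
    P=np.atleast_2d(P); c=P@f["world_to_cam"][:3,:3].T+f["world_to_cam"][:3,3]
    return np.c_[f["cx"]+f["fx"]*c[:,0]/-c[:,2], f["cy"]-f["fy"]*c[:,1]/-c[:,2]]
def ray(f,u,v):
    R=f["world_to_cam"][:3,:3];t=f["world_to_cam"][:3,3]
    d=np.array([(u-f["cx"])/f["fx"],-(v-f["cy"])/f["fy"],-1.])
    return -R.T@t, R.T@d
def onz(f,u,v,z):
    o,d=ray(f,u,v); return o+d*(z-o[2])/d[2]
def tri(f1,p1,f2,p2):
    A=np.zeros((3,3));b=np.zeros(3);o=[]
    for f,p in((f1,p1),(f2,p2)):
        c,d=ray(f,*p); d/=np.linalg.norm(d);M=np.eye(3)-np.outer(d,d);A+=M;b+=M@c;o.append((c,d))
    x=np.linalg.solve(A,b); return x,[np.linalg.norm((np.eye(3)-np.outer(d,d))@(x-c)) for c,d in o]
def crop(f,x0,y0,x1,y1,s,name):
    cv2.imwrite(f"pics/{name}.png",cv2.resize(f["pixels"][y0:y1,x0:x1,::-1],None,fx=s,fy=s,interpolation=cv2.INTER_CUBIC))
E
python3 - <<'E'
from h import *
s=grab("side");t=grab("top")
crop(t,305,212,355,262,12,"bore"); crop(t,178,228,258,268,10,"rackt"); crop(s,305,180,350,225,13,"bores")
# housing rim mask in top
h=cv2.cvtColor(t["pixels"],cv2.COLOR_RGB2HSV)
m=((h[...,1]<60)&(h[...,2]>110)).astype(np.uint8); m[:, :300]=0;m[:,360:]=0;m[:205]=0;m[265:]=0
n,l,st,c=cv2.connectedComponentsWithStats(m); print(st[1:])
# wood handles
m=((h[...,0]<12)&(h[...,1]>110)&(h[...,2]<140)).astype(np.uint8); m[:, :175]=0;m[:,260:]=0;m[:228]=0;m[268:]=0
n,l,st,c=cv2.connectedComponentsWithStats(m); print(st[1:],c[1:])
for p in((195,244),(231,245)): print("handle top",onz(t,*p,0.18))
for n_,p in dict(tl=(182,234),tr=(252,234),bl=(182,263),br=(252,263)).items(): print(n_,onz(t,*p,0.11))
for p in((403,226),(455,224),(459,281),(406,283)): print("tray",onz(t,*p,0.028))
E
```

```text
[[310 220  36  32 808]
 [331 262   4   3  11]]
[] []
handle top [0.49310119 0.33901138 0.18      ]
handle top [0.48903641 0.24893839 0.18      ]
tl [0.5251577 0.3878633 0.11     ]
tr [0.52189771 0.20055059 0.11      ]
bl [0.44812245 0.3866395  0.11      ]
br [0.44490152 0.20117809 0.11      ]
tray [ 0.54466783 -0.22888904  0.028     ]
tray [ 0.54784193 -0.37888066  0.028     ]
tray [ 0.38603317 -0.37757213  0.028     ]
tray [ 0.38306816 -0.22765488  0.028     ]
```

View pics/bore.png

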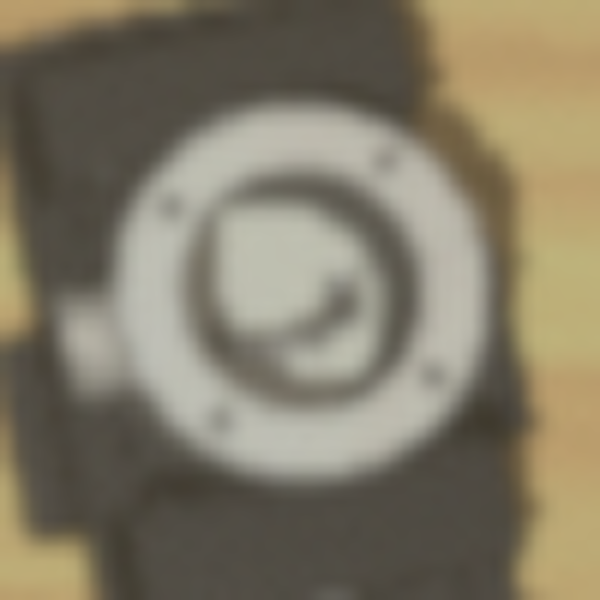

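View pics/rackt.png

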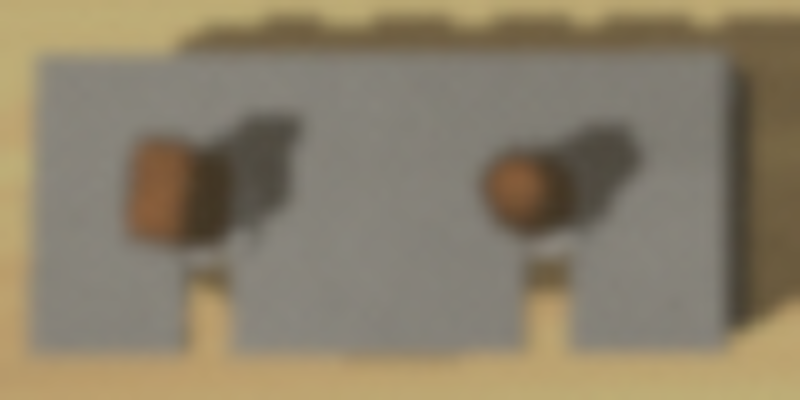

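View pics/bores.png

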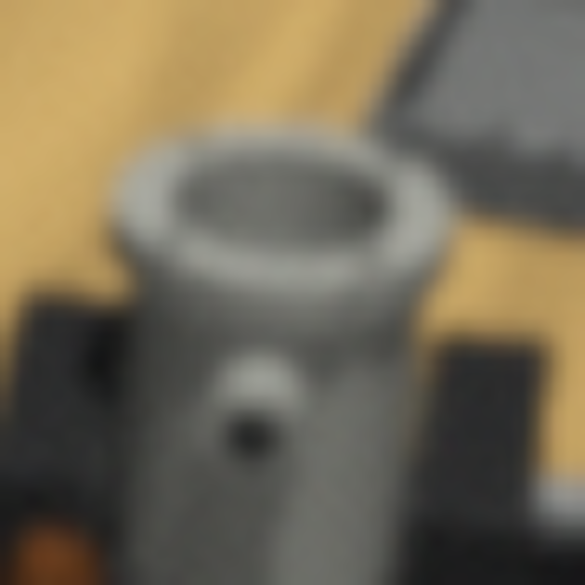

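```bash
python3 - <<'E'
from h import *
fs=[eyes.grab_frame("top") for _ in range(8)]
a=np.mean([f["pixels"].astype(float) for f in fs],0); np.save("avg.npy",a)
c=a[218:256,311:351]; print(np.abs(fs[0]["pixels"].astype(float)-a).mean())
print(c[8:32,8:30].mean(2).astype(int))
c=np.clip((c-60)*255/150,0,255).astype(np.uint8)[:,:,::-1]
cv2.imwrite("pics/bore2.png",cv2.resize(c,None,fx=15,fy=15,interpolation=cv2.INTER_LANCZOS4))
E
```

```text
0.4669047619047619
[[170 182 185 185 182 175 161 148 139 131 127 126 129 136 146 158 167 162
  163 174 179 175]
 [175 182 184 180 169 150 129 113 104  99  96  95  96 100 108 124 145 163
  175 180 181 180]
 [155 171 178 168 148 131 123 119 117 115 111 106  98  91  90  97 113 139
  165 177 181 182]
 [147 164 165 149 147 153 156 157 157 156 154 148 131 109  95  90  93 110
  138 164 178 182]
 [167 168 150 134 157 175 179 180 180 180 179 176 164 142 121 103  92  93
  110 142 170 181]
 [180 168 138 127 160 180 185 185 185 185 185 184 180 170 156 131 104  90
   94 120 157 177]
 [180 158 126 124 160 181 185 185 185 185 185 185 184 182 177 159 124  96
   88 102 140 169]
 [177 146 117 122 160 181 185 185 185 185 185 185 184 183 181 170 140 106
   89  92 122 160]
 [171 139 112 121 160 180 185 185 185 185 185 184 180 172 170 161 149 121
   94  88 111 155]
 [168 135 110 120 160 181 185 185 185 185 185 183 172 151 144 145 154 135
  102  86 106 153]
 [168 135 110 119 155 178 185 185 185 185 185 181 166 135 118 128 152 140
  106  86 104 152]
 [173 140 112 112 139 169 182 185 185 183 180 173 151 120 
[... 451 characters left out ...]
7 170 173 175 176 169 142 109
  111 143 163 158]
 [186 185 181 169 146 124 111 106 106 114 133 144 147 146 144 135 117 118
  142 166 170 150]
 [183 186 185 181 168 151 134 120 111 109 112 114 115 116 112 110 121 146
  168 179 178 166]
 [177 185 185 178 169 167 163 150 135 127 122 119 121 127 129 141 156 171
  179 182 183 179]
 [162 179 180 164 151 167 178 174 166 161 158 156 157 161 164 172 178 181
  182 183 183 175]
 [136 160 170 159 149 168 182 184 182 181 181 180 180 181 182 183 183 183
  182 180 173 153]
 [104 127 151 160 164 176 184 186 186 186 186 185 185 186 185 184 184 182
  176 164 144 116]
 [ 84  97 119 139 156 171 180 183 185 186 186 185 185 185 184 180 176 171
  154 129 103  82]]
```

View pics/bore2.png

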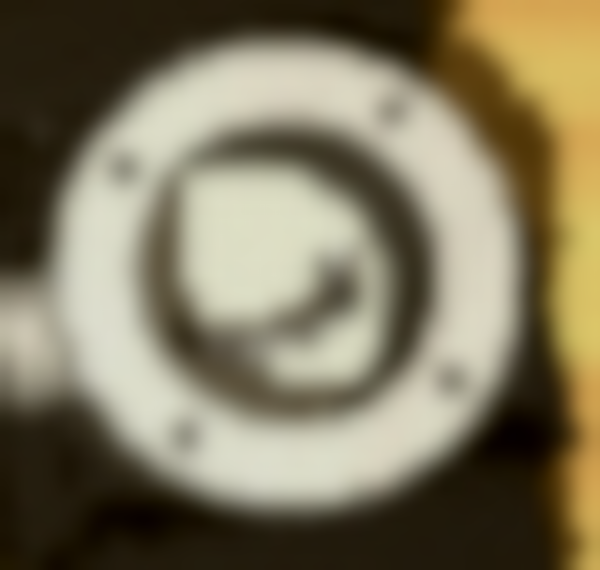

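```bash
python3 - <<'E'
from h import *
t=load("top");s=load("side");a=np.load("avg.npy")
g=a.mean(2).astype(np.float32)
# rim edge: radial half-level crossings
def radial(g,c,r0,r1,lev,rising):
    pts=[]
    for th in np.arange(0,2*np.pi,np.pi/36):
        r=np.arange(r0,r1,.1);x=c[0]+r*np.cos(th);y=c[1]+r*np.sin(th)
        v=cv2.remap(g,x.astype(np.float32)[None],y.astype(np.float32)[None],cv2.INTER_LINEAR)[0]
        k=np.where((v>lev) if rising else (v<lev))[0]
        if len(k): pts.append((x[k[0]],y[k[0]]))
    return np.array(pts,np.float32)
h=a.astype(np.uint8)
out=radial(g,(330.2,236),12,20,125,False); inn=radial(g,(330.2,236),7.5,15,140,True)
for n,p in(("out",out),("in",inn)):
    # robust: ray to z=.12, fit circle by least squares w/ trimming
    P=np.array([onz(t,u,v,.12) for u,v in p])[:,:2]; w=np.ones(len(P),bool)
    for _ in range(5):
        A=np.c_[2*P[w],np.ones(w.sum())];x=np.linalg.lstsq(A,(P[w]**2).sum(1),rcond=None)[0]
        R=np.sqrt(x[2]+x[:2]@x[:2]);e=np.abs(np.linalg.norm(P-x[:2],axis=1)-R);w=e<max(.0015,np.median(e)*1.5)
    print(n,x[:2],R,w.sum(),len(P))
for p in ((311.5,238.8),(317,212),(325,270)): print(onz(t,*p,.09))
print("scr", onz(t,340,294,.05), onz(t,332,262,.05))
C=x[:2]
m=(g<75).astype(np.uint8); m[:, :300]=0;m[:,360:]=0;m[:205]=0;m[285:]=0
print("side rim predicted", proj(s,[*C,.12]))
E
```

```text
out [ 0.51284044 -0.0058577 ] 0.04176274239746833 67 68
in [ 0.51314144 -0.00638405] 0.02660445135202925 51 72
[0.50777946 0.04017214 0.09      ]
[0.58105421 0.02298194 0.09      ]
[0.4232262  0.00626914 0.09      ]
scr [ 0.35702653 -0.03723613  0.05      ] [ 0.44503595 -0.01828166  0.05      ]
side rim predicted [[325.80694043 194.62788778]]
```

```bash
cat >> h.py <<'E'
def bail(C,zf,yaw,lean,n=13):
    ca,sa=np.cos(yaw),np.sin(yaw);P=[]
    for y,z in [(-15,0),(-15,8),(-15,17)]+[(15*np.sin(q),17+15*np.cos(q)) for q in np.linspace(-np.pi/2,np.pi/2,n)]+[(15,8),(15,0)]:
        x=z*np.sin(lean);zz=z*np.cos(lean); P.append((C[0]+(ca*x-sa*y)/1e3,C[1]+(sa*x+ca*y)/1e3,zf+.004+zz/1e3))
    return np.array(P)
E
python3 - <<'E'
from h import *
t=load("top");a=np.load("avg.npy");C=(.513,-.006)
c0=np.clip((a[218:256,311:351]-60)*255/140,0,255).astype(np.uint8)[:,:,::-1]
rows=[]
for yaw in (-20,11.5,40):
    row=[]
    for lean in(-20,0,20):
        im=cv2.resize(c0,None,fx=6,fy=6,interpolation=cv2.INTER_CUBIC)
        p=((proj(t,bail(C,.058,np.radians(yaw),np.radians(lean)))-[311,218]+.5)*6).astype(np.int32)
        cv2.polylines(im,[p],False,(0,0,255),1)
        th=np.linspace(0,6.28,40);q=((proj(t,np.c_[C[0]+.026*np.cos(th),C[1]+.026*np.sin(th),th*0+.058])-[311,218]+.5)*6).astype(np.int32)
        cv2.polylines(im,[q],True,(255,0,0),1);row.append(im)
    rows.append(np.hstack(row))
cv2.imwrite("pics/ov.png",np.vstack(rows)[:600])
cv2.imwrite("pics/ov.png",cv2.resize(np.vstack(rows),(700,665))[:600])
E
```

```text
(no output)
```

View pics/ov.png

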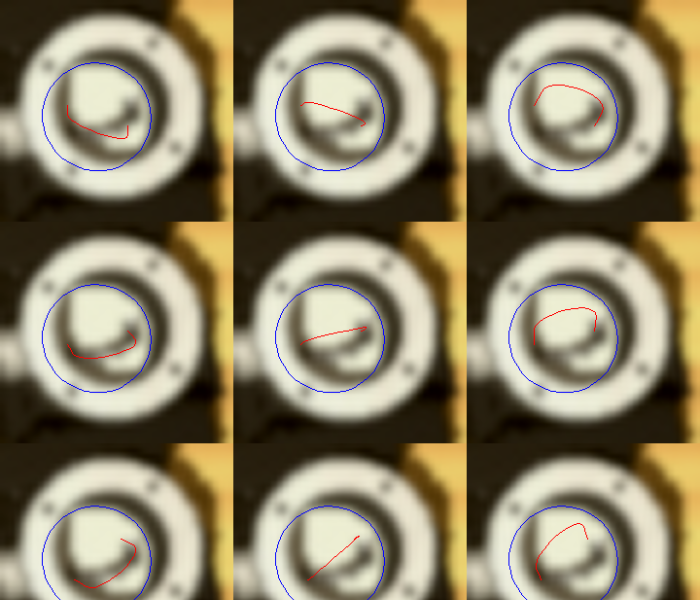

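```bash
python3 - <<'E'
from h import *
t=load("top");a=np.load("avg.npy");C=(.513,-.006)
# scriber: top disc centre px (231,246.5)-> shadow end centre px
A=onz(t,178+51.5,228+18.0,.18); A=onz(t,230,246.2,.18);B=onz(t,178+62,228+14,.11);L=(B-A)/.07;print(A,B,L)
A2=onz(t,178+16.2,228+13.7,.18);B2=onz(t,178+28.5,228+11.8,.11);print((B2-A2)/.07)
c0=np.clip((a[218:256,311:351]-60)*255/140,0,255).astype(np.uint8)[:,:,::-1]
rows=[]
for yaw in (0,11.5,23):
    row=[]
    for lean in(-22,-14,-7):
        im=cv2.resize(c0,None,fx=6,fy=6,interpolation=cv2.INTER_CUBIC)
        Q=bail(C,.058,np.radians(yaw),np.radians(lean)); S=Q+((Q[:,2]-.058)[:,None])*L
        for X,col in((Q,(0,0,255)),(S,(0,160,0))):
            p=((proj(t,X)-[311,218]+.5)*6).astype(np.int32); cv2.polylines(im,[p],False,col,1)
        row.append(im[40:180])
    rows.append(np.hstack(row))
cv2.imwrite("pics/ov2.png",cv2.resize(np.vstack(rows),(800,int(800*420/720))))
E
```

```text
[0.48608421 0.25144129 0.18      ] [0.50106123 0.23274514 0.11      ] [ 0.21395735 -0.26708788 -1.        ]
[ 0.13713541 -0.26994998 -1.        ]
```

View pics/ov2.png

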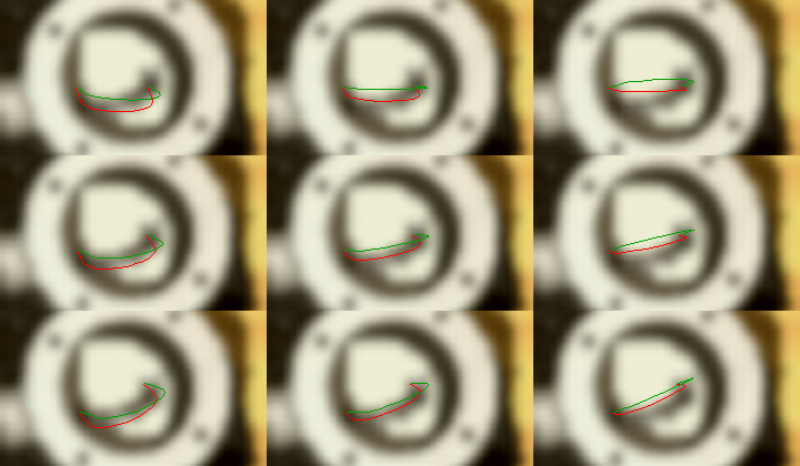

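The bail leans to the plug's −x (towards the robot) at about −20°, with plug yaw near 11–15°. I'll refine the hook handle and rack positions, then move.

```bash
cat >> h.py <<'E'
from scipy.spatial.transform import Rotation as Ro
def to(p=None,yaw=None,grasp=True):
    """print shift/turn in the tool frame to bring grasp point (or TCP) to p with tool down at yaw (deg)"""
    s=readout.sense();R=Ro.from_euler("xyz",s["eef_rot"]); 
    Rt=Ro.from_euler("xyz",[np.pi,0,np.radians(yaw)])
    tcp=np.array(p,float)+(Rt.as_matrix()[:,2]*ctrl.grasp_offset if grasp else 0)
    print("t",round(s["time"],2),"shift",np.round(R.inv().apply(tcp-s["tool_pos"])*1e3,1),"turn",np.round((R.inv()*Rt).as_rotvec(),3))
def st():
    s=readout.sense();R=Ro.from_euler("xyz",s["eef_rot"])
    print("t %.2f"%s["time"],"grasp",np.round(s["tool_pos"]-R.as_matrix()[:,2]*ctrl.grasp_offset,4),"rpy",np.round(np.degrees(s["eef_rot"]),1),"F",np.round(s["contact_force"],1),"T",np.round(s["torque"],2),"w",round(s["width"],4),"q",np.round(s["joint_positions"],2))
E
python3 - <<'E'
from h import *
t=load("top");s=load("side");a=np.load("avg.npy").astype(np.uint8)
h=cv2.cvtColor(a,cv2.COLOR_RGB2HSV); print(h[247,195],h[247,231],h[247,200],h[247,220])
sub=a[228:268,178:258].astype(int); m=((sub[...,0]-sub[...,2])>45).astype(np.uint8); m[28:]=0; m[:8]=0
m[:, :6]=0; m[:,60:]=0
n,l,stt,c=cv2.connectedComponentsWithStats(m)
for i in range(1,n):
    if stt[i,4]>15:
        u,v=c[i]+[178,228]; print(stt[i],(u,v),onz(t,u,v,.18), cv2.minAreaRect(np.argwhere(l==i)[:,::-1].astype(np.int32)))
for p in((199,261),(233.3,261)): print("slot",onz(t,*p,.11))
m=((s["pixels"][...,0].astype(int)-s["pixels"][...,2])>35)&(s["pixels"][...,0]<150)
print("predicted side handle", proj(s,[[.485,.339,.18],[.485,.339,.148],[.485,.339,.116]]))
to([.487,.339,.26],90)
E
```

```text
[ 14 140 120] [ 14 138 109] [17 96 69] [ 20  23 134]
[13 14  6 10 49] (np.float64(193.59183673469389), np.float64(246.85714285714286)) [0.48602717 0.34244994 0.18      ] ((15.5, 18.5), (9.0, 5.0), 90.0)
[49 16  6  6 25] (np.float64(229.24), np.float64(246.32)) [0.48581782 0.25334147 0.18      ] ((51.250003814697266, 18.249998092651367), (4.949747085571289, 4.242640495300293), 45.0)
slot [0.45260338 0.34164874 0.11      ]
slot [0.45102381 0.25071047 0.11      ]
predicted side handle [[296.85254445 240.5961892 ]
 [296.53314641 251.54390665]
 [296.22473696 262.11497808]]
t 0.6 shift [-779.7 -579.   -18.7] turn [-0.     0.    -2.754]
```

```bash
python3 -c "
from h import *
to([.56,-.15,.28],-10)"
```

```text
t 0.6 shift [-299.4 -461.7  -38.7] turn [-0.     0.    -1.009]
```

>>> move_arm(motion=[0,-60,-92,-39,0,0,-0.18,0,-120,-185,-39,0,0,-0.36,0,-180,-277,-39,0,0,-0.54,0,-240,-370,-39,0,0,-0.72,0,-299,-462,-39,0,0,-0.9])

```text
time: 1.23
tool_pos: [0.4228, -0.3468, 0.2573]
eef_rot: [3.141, -0.001, -0.277]
contact_force: [0.5, -0.8, -0.2]
width: 0.0874
```

```bash
python3 -c "
from h import *
st();to([.51,.341,.26],89)"
```

```text
t 1.23 grasp [ 0.4228 -0.3468  0.276 ] rpy [180.   -0.  -15.9] F [ 0.5 -0.8 -0.2] T [-0.08 -0.14  0.01] w 0.0874 q [ 0.83  0.12 -0.24  1.66  0.03  1.37  0.3 ]
t 1.23 shift [-104.4 -685.4   15.6] turn [ 1.000e-03 -0.000e+00 -1.831e+00]
```

>>> move_arm(motion=[0,-9,-60,0,0,0,-0.18,0,-18,-120,0,0,0,-0.36,0,-27,-180,0,0,0,-0.54,0,-36,-240,0,0,0,-0.72,0,-45,-300,0,0,0,-0.9])

```text
time: 1.85
tool_pos: [0.4616, -0.0441, 0.2575]
eef_rot: [3.14, -0.0, 0.628]
contact_force: [0.2, -0.1, -0.5]
width: 0.0871
```

```bash
python3 -c "
from h import *
st();to([.49,.341,.28],89)"
```

```text
t 1.85 grasp [ 0.4616 -0.0441  0.2762] rpy [179.9  -0.   36. ] F [ 0.2 -0.1 -0.5] T [-0.01 -0.19 -0.02] w 0.0871 q [ 0.56 -0.05 -0.54  1.82 -0.02  1.36  0.66]
t 1.85 shift [ 249.4 -294.8   -4.3] turn [ 0.002  0.001 -0.925]
```

>>> move_arm(motion=[0,40,-47,0,0,0,-0.18,0,80,-94,0,0,0,-0.36,0,120,-141,0,0,0,-0.54,0,160,-188,0,0,0,-0.72,0,200,-235,-3,0,0,-0.9])

```text
time: 2.48
tool_pos: [0.4853, 0.2652, 0.2604]
eef_rot: [3.139, 0.001, 1.533]
contact_force: [0.6, -0.4, -0.2]
width: 0.0871
```

```bash
python3 -c "
from h import *
st();to([.486,.341,.235],89)"
```

```text
t 2.48 grasp [0.4852 0.2653 0.2791] rpy [1.798e+02 1.000e-01 8.790e+01] F [ 0.6 -0.4 -0.2] T [ 0.11 -0.18  0.01] w 0.0871 q [ 0.18  0.21 -0.87  1.61  0.16  1.39  0.82]
t 2.48 shift [75.8 -2.2 44. ] turn [ 0.003  0.001 -0.02 ]
```

>>> move_arm(motion=[0,50,-1,10,0.003,0.001,-0.02,0,76,-2,35,0.003,0.001,-0.02,0,76,-2,60,0.003,0.001,-0.02])

```text
time: 2.85
tool_pos: [0.4852, 0.3441, 0.1995]
eef_rot: [-3.141, -0.001, 1.557]
contact_force: [0.4, -0.8, -0.8]
width: 0.0867
```

```bash
python3 - <<'E'
from h import *
st();to([.486,.341,.158],89)
s=grab("side");t=grab("top");crop(s,240,150,380,290,4,"a1")
E
```

```text
t 2.85 grasp [0.4852 0.344  0.2182] rpy [-1.799e+02 -1.000e-01  8.920e+01] F [ 0.4 -0.8 -0.8] T [ 0.07 -0.19 -0.01] w 0.0867 q [ 0.01  0.36 -0.88  1.6   0.28  1.32  0.65]
t 2.85 shift [-3.1  1.  60.2] turn [-0.001 -0.001  0.004]
```

View pics/a1.png

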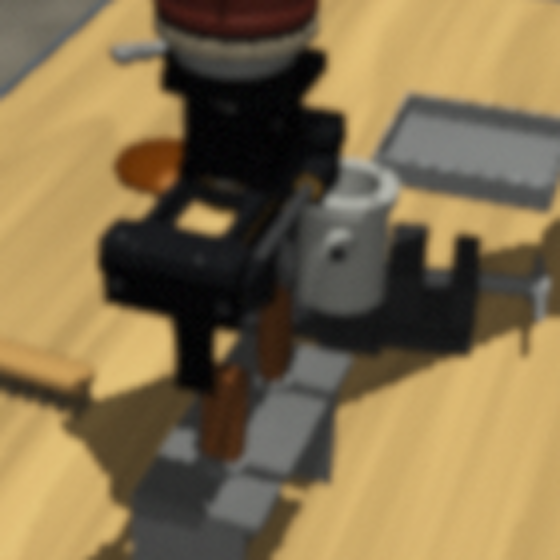

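The hook handle is below the open gripper, with its top at about (226,365) in the crop. Descending.

>>> move_arm(motion=[0,-3,1,25,0,0,0,0,-3,1,45,0,0,0,0,-3,1,60,0,0,0,0,-3,1,60,0,0,0])

```text
time: 3.45
tool_pos: [0.4855, 0.337, 0.137]
eef_rot: [-3.136, 0.003, 1.554]
contact_force: [-0.4, -0.4, 0.3]
width: 0.0869
```

>>> move_arm(motion=[1,0,0,0,0,0,0,1,0,0,0,0,0,0,1,0,0,0,0,0,0,1,0,0,0,0,0,0,1,0,0,0,0,0,0], squeeze=10)

```text
time: 4.08
tool_pos: [0.4855, 0.337, 0.1371]
eef_rot: [-3.136, 0.003, 1.554]
contact_force: [0.1, -0.1, -0.7]
width: 0.0449
```

```bash
python3 - <<'E'
from h import *
st()
E
```

```text
t 4.08 grasp [0.4856 0.3371 0.1558] rpy [-179.7    0.2   89.1] F [ 0.1 -0.1 -0.7] T [ 0.15 -0.11  0.06] w 0.0449 q [ 0.01  0.41 -0.86  1.68  0.32  1.21  0.63]
```

>>> move_arm(motion=[1,-2,0,0,0,0,0,1,-2,0,0,0,0,0,1,-2,0,0,0,0,0,1,-2,0,0,0,0,0,1,-2,0,0,0,0,0])

```text
time: 4.7
tool_pos: [0.4854, 0.3366, 0.1374]
eef_rot: [-3.137, 0.001, 1.555]
contact_force: [-0.2, 5.8, -1.5]
width: 0.0175
```

```bash
python3 - <<'E'
from h import *
st()
E
```

```text
t 4.70 grasp [0.4854 0.3366 0.1561] rpy [-179.7    0.    89.1] F [-0.2  5.8 -1.5] T [ 1.56 -0.3   0.01] w 0.0175 q [ 0.01  0.4  -0.86  1.68  0.32  1.21  0.63]
```

>>> move_arm(motion=[1,3,0,0,0,0,0,1,3,0,0,0,0,0,1,3,0,0,0,0,0], squeeze=25)

```text
time: 5.08
tool_pos: [0.4853, 0.3393, 0.1372]
eef_rot: [-3.137, 0.001, 1.555]
contact_force: [-0.7, 0.8, -1.6]
width: 0.0159
```

```bash
python3 - <<'E'
from h import *
st(); s=grab("side"); crop(s,240,150,380,290,4,"a2")
E
```

```text
t 5.08 grasp [0.4854 0.3394 0.1559] rpy [-1.797e+02  1.000e-01  8.910e+01] F [-0.7  0.8 -1.6] T [0.29 0.02 0.01] w 0.0159 q [ 0.    0.41 -0.86  1.68  0.32  1.21  0.63]
```

View pics/a2.png

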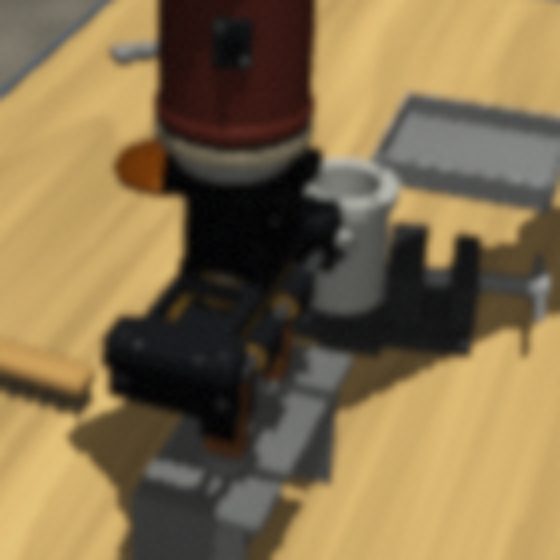

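The handle is held, with width 15.9 mm. Lifting 13 mm, then out along −x.

>>> move_arm(motion=[1,0,0,-7,0,0,0,1,0,0,-14,0,0,0,1,0,0,-14,0,0,0])

```text
time: 5.5
tool_pos: [0.4859, 0.3393, 0.1521]
eef_rot: [-3.138, 0.001, 1.555]
contact_force: [1.1, 0.9, -0.4]
width: 0.0159
```

```bash
python3 - <<'E'
from h import *
st(); to([.41,.341,.170],89)
E
```

```text
t 5.50 grasp [0.486  0.3393 0.1708] rpy [-1.798e+02  1.000e-01  8.910e+01] F [ 1.1  0.9 -0.4] T [ 0.33 -0.16  0.02] w 0.0159 q [ 0.01  0.39 -0.86  1.66  0.31  1.24  0.63]
t 5.5 shift [  0.5 -75.9   1.1] turn [-0.004  0.001  0.001]
```

>>> move_arm(motion=[1,0,-15,0,0,0,0,1,0,-30,0,0,0,0,1,0.5,-45,0,0,0,0,1,0.5,-60,0,0,0,0,1,0.5,-76,0,0,0,0])

```text
time: 6.12
tool_pos: [0.4087, 0.3408, 0.1523]
eef_rot: [-3.138, 0.001, 1.555]
contact_force: [0.5, -0.1, -0.7]
width: 0.0158
```

```bash
python3 - <<'E'
from h import *
st(); s=grab("side"); crop(s,240,150,380,290,4,"a3")
E
```

```text
t 6.12 grasp [0.4088 0.3409 0.171 ] rpy [-1.798e+02  1.000e-01  8.910e+01] F [ 0.5 -0.1 -0.7] T [ 0.06 -0.22 -0.01] w 0.0158 q [ 0.03  0.26 -0.92  1.8   0.22  1.19  0.6 ]
```

View pics/a3.png

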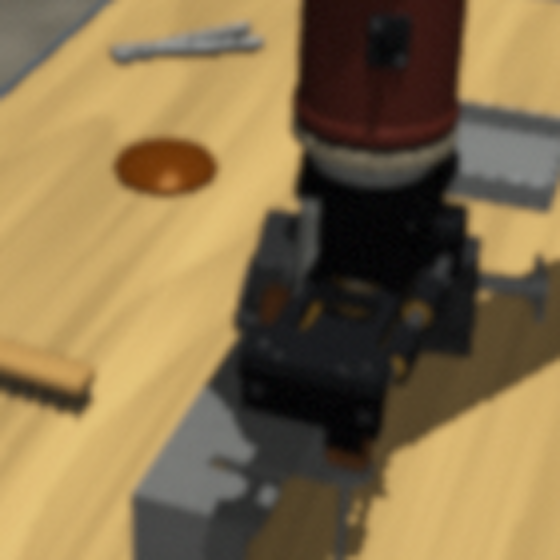

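>>> move_arm(motion=[1,0,0,-45,0,0,0,1,0,0,-90,0,0,0,1,0,0,-120,0,0,0,1,0,0,-120,0,0,0])

```text
time: 6.68
tool_pos: [0.4076, 0.3425, 0.2745]
eef_rot: [-3.141, -0.0, 1.557]
contact_force: [-0.3, 0.5, -1.5]
width: 0.0159
```

```bash
python3 - <<'E'
from h import *
st(); s=grab("side"); t=grab("top"); 
r=readout.sense();h=r["tool_pos"]+[0,0,.0187-.141]; u,v=proj(s,h)[0].astype(int); print(u,v,proj(t,h))
crop(s,u-50,v-70,u+50,v+30,6,"a4"); u,v=proj(t,h)[0].astype(int);crop(t,u-35,v-35,u+35,v+35,8,"a5")
E
```

```text
t 6.67 grasp [0.4077 0.3425 0.2932] rpy [-179.9   -0.    89.2] F [-0.3  0.5 -1.5] T [ 0.06 -0.11 -0.01] w 0.0159 q [ 0.08  0.16 -0.95  1.63  0.13  1.41  0.67]
327 259 [[196.02353859 278.73257072]]
```

View pics/a4.png

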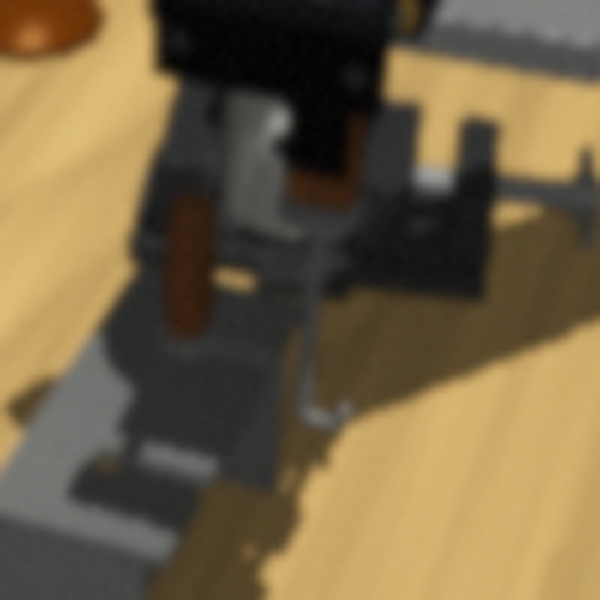

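View pics/a5.png

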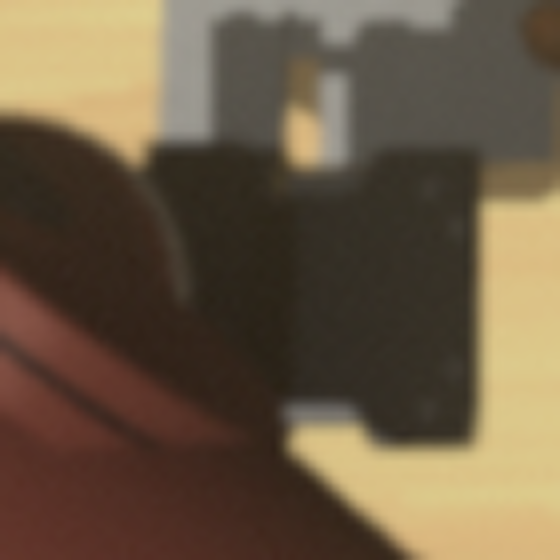

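The foot points to world −x: in the crop the heel is at (310,415) and the tip at (345,408), to the right, which is −x. So foot yaw equals gripper yaw + 90°. I'll go above the bore with the foot pointing to the plug's −x.

```bash
python3 - <<'E'
from h import *
s=load("side"); print(onz(s,328.6,258.2,.1525), "vert",proj(s,[[.4077,.3425,.152],[.4077,.3425,.246]]))
to([.53,-.0025,.335],102)
E
```

```text
[0.40570146 0.34028729 0.1525    ] vert [[327.48328107 258.7206728 ]
 [330.2216455  224.69488776]]
t 6.78 shift [-342.2  127.8  -44.4] turn [-0.005  0.002 -0.223]
```

>>> move_arm(motion=[1,-40,15,-44,0,0,0,1,-90,33,-44,0,0,-0.06,1,-140,52,-44,0,0,-0.12,1,-190,71,-44,0,0,-0.18,1,-240,90,-44,0,0,-0.22])

```text
time: 7.4
tool_pos: [0.4935, 0.0981, 0.3144]
eef_rot: [-3.135, 0.001, 1.778]
contact_force: [0.2, 0.0, -0.8]
width: 0.0158
```

```bash
python3 - <<'E'
from h import *
st();to([.53,-.0025,.335],102);to([.53,-.0025,.310],102)
E
```

```text
t 7.40 grasp [0.4936 0.0982 0.3331] rpy [-1.796e+02  1.000e-01  1.019e+02] F [ 0.2  0.  -0.8] T [ 0.12 -0.22  0.05] w 0.0158 q [ 0.44  0.05 -0.74  1.63  0.03  1.49  1.47]
t 7.4 shift [-106.    15.    -1.9] turn [-0.007  0.001 -0.002]
t 7.4 shift [-106.    15.2   23.1] turn [-0.007  0.001 -0.002]
```

>>> move_arm(motion=[1,-50,7,0,-0.007,0.001,0,1,-90,13,0,-0.007,0.001,0,1,-106,15,10,-0.007,0.001,0,1,-106,15,23,-0.007,0.001,0,1,-106,15,23,-0.007,0.001,0])

```text
time: 8.02
tool_pos: [0.5286, -0.0008, 0.2896]
eef_rot: [-3.139, -0.001, 1.78]
contact_force: [0.0, -0.2, -1.4]
width: 0.0159
```

```bash
python3 - <<'E'
from h import *
st(); s=grab("side"); t=grab("top"); 
crop(s,280,120,380,220,6,"b1"); print(proj(s,[.513,-.006,.12]))
crop(t,295,200,365,270,8,"b2")
E
```

```text
t 8.03 grasp [ 0.5286 -0.0008  0.3083] rpy [-1.798e+02 -1.000e-01  1.020e+02] F [ 0.  -0.2 -1.4] T [ 0.1  -0.14  0.02] w 0.0159 q [ 0.53  0.11 -0.66  1.62  0.07  1.44  1.65]
[[325.81538262 194.69109599]]
```

View pics/b1.png

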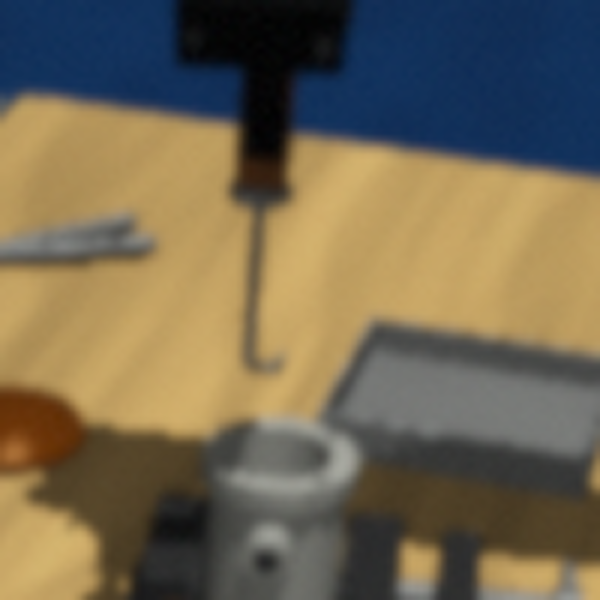

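View pics/b2.png

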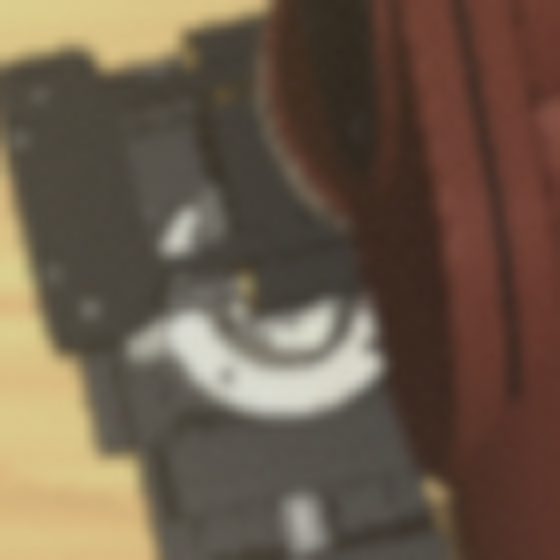

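```bash
python3 - <<'E'
from h import *
s=load("side");a=s["pixels"].astype(float)
P=lambda x,y,z:np.round(proj(s,[x,y,z])[0],2)
print("heel",P(.5286,-.0008,.1673),"collar",P(.5286,-.0008,.262),"tipouter",P(.5286-.0186,-.0008-.004,.1715),"grasp",P(.5286,-.0008,.3083))
print("px per 10mm along plug x at .167",P(.5286+.0098,-.0008+.002,.1673)-P(.5286,-.0008,.1673))
g=a.mean(2)
bg=lambda r: None
# shaft: darkest columns on rows 153..178 between 315 and 332
for r in range(153,180,3):
    row=np.median(g[r,314:335])-g[r,314:335]; row[row<15]=0; print(r,round((row*np.arange(314,335)).sum()/row.sum(),2),end="; ")
print()
for r in range(140,150,2):
    row=g[r,310:340].astype(int);print(r,row)
# rim extents: brightness rows 193..200
th=np.linspace(0,2*np.pi,200)
rim=proj(s,np.c_[.513+.041*np.cos(th),-.006+.041*np.sin(th),th*0+.12]); print("pred rim cols",rim[:,0].min(),rim[:,0].max(),"rows",rim[:,1].min(),rim[:,1].max())
for r in range(190,202,2): print(r,g[r,308:346].astype(int))
print("col",g[186:212,327].astype(int))
E
```

```text
heel [321.4  181.07] collar [323.19 152.47] tipouter [327.68 180.36] grasp [324.12 137.61]
px per 10mm along plug x at .167 [-3.23 -0.28]
153 323.12; 156 322.58; 159 322.4; 162 322.26; 165 321.74; 168 321.63; 171 321.38; 174 321.32; 177 321.26; 
140 [128 125 122 118 115 113 111 105  90  67  34  13   6   5   3   5   5  17
  36  49  53  54  54  54  54  54  54  53  53  53]
142 [146 146 146 147 146 145 146 142 128  91  45  16   4   2   4   6  12  30
  60  87  96  96  94  88  84  82  79  76  72  68]
144 [147 148 145 146 147 148 148 144 128  88  42  16   8   5   4   4  15  44
  85 118 134 137 136 134 134 135 138 136 135 134]
146 [146 148 146 147 148 145 145 142 126  87  46  26  21  19  18  18  26  57
  98 128 139 143 141 143 144 150 154 157 162 163]
148 [147 147 149 147 146 144 142 140 123  85  48  35  34  33  32  32  41  72
 115 136 141 141 144 146 153 157 160 163 165 165]
pred rim cols 312.73572455786 338.9574299226217 rows 188.5275342063741 201.2149024559677
190 [159 161 161 159 158 157 152 144 132 122 111 102  96  98 116 140 155 157
 157 155 155 156 156 153 142 123 105  91  88  88  94 
[... 240 characters left out ...]
68  81  96 104 109 110 110
 108 107 104  98  94  89  88  95 114 140 155 154 138 110  86  75  71  71
  73  69]
196 [ 62  61  61  59  58  58  62  65  66  64  67  75  90 100 108 108 110 111
 109 106 101  96  93  87  80  78 100 138 157 163 152 126  95  72  62  59
  61  57]
198 [ 62  60  57  58  54  55  60  70  85  92  98 114 123 120 120 124 121 120
 118 115 111 108 105 106 107 118 136 155 162 157 140 109  79  65  62  59
  57  57]
200 [ 56  55  54  55  55  59  61  68  81  96 114 130 137 142 149 152 153 151
 150 148 148 148 150 147 139 133 136 139 133 119  99  77  65  63  60  60
  57  57]
col [155 153 153 156 155 138 117 108 107 106 106 108 115 132 148 148 131 115
 106  98  92 101 119 132 131 121]
```

The hook hangs straight: shaft column 321.3 at the heel, against 321.4 predicted. Its offset is +16 mm along the plug's x, so I descend on the open side of the bail.

>>> move_arm(motion=[1,0,0,14,0,0,0,1,0,0,28,0,0,0,1,0,0,42,0,0,0,1,0,0,54,0,0,0,1,0,0,60,0,0,0])

```text
time: 8.75
tool_pos: [0.529, -0.0009, 0.2303]
eef_rot: [-3.14, -0.0, 1.78]
contact_force: [-0.7, 0.9, -1.7]
width: 0.0158
```

```bash
cat >> h.py <<'E'
def hk(C=(.513,-.006),yaw=12,dz=.141):
    s=readout.sense();R=Ro.from_euler("xyz",s["eef_rot"]);z=R.as_matrix()[:,2]
    g=s["tool_pos"]-z*ctrl.grasp_offset; h=g+z*dz; a=np.radians(yaw); d=h[:2]-C
    print("heel z %.4f"%h[2],"s %.4f perp %.4f"%(d[0]*np.cos(a)+d[1]*np.sin(a),-d[0]*np.sin(a)+d[1]*np.cos(a)))
    st()
E
python3 -c "
from h import *
hk(); s=grab('side'); crop(s,280,120,380,220,6,'b3')"
```

```text
heel z 0.1080 s 0.0166 perp 0.0017
t 8.75 grasp [ 0.529  -0.0009  0.249 ] rpy [-179.9   -0.   102. ] F [-0.7  0.9 -1.7] T [ 0.12 -0.05  0.05] w 0.0158 q [ 0.53  0.14 -0.66  1.72  0.09  1.32  1.63]
```

View pics/b3.png

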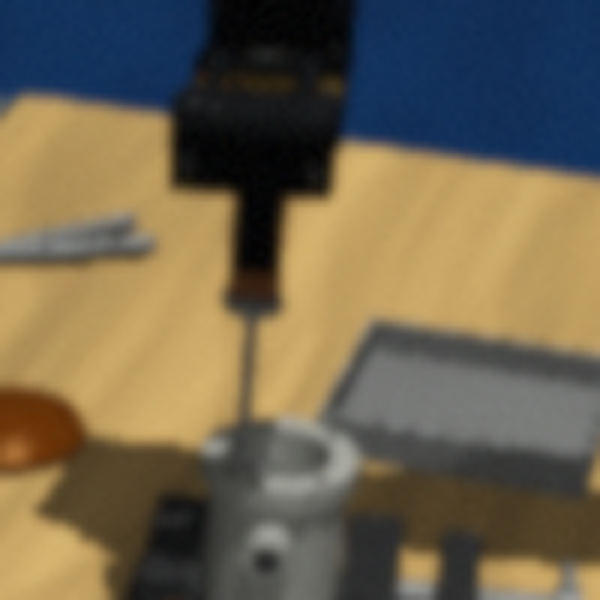

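The shaft enters inside the left part of the bore mouth, at crop (246,450), and clears the wall. Continuing down to heel z = 0.067.

>>> move_arm(motion=[1,0,0,10,0,0,0,1,0,0,20,0,0,0,1,0,0,30,0,0,0,1,0,0,38,0,0,0,1,0,0,41,0,0,0])

```text
time: 9.43
tool_pos: [0.5286, -0.0009, 0.1883]
eef_rot: [-3.139, -0.001, 1.781]
contact_force: [0.2, -0.1, -0.5]
width: 0.0159
```

```bash
python3 -c "
from h import *
hk()"
```

```text
heel z 0.0660 s 0.0160 perp 0.0018
t 9.43 grasp [ 0.5286 -0.0009  0.207 ] rpy [-179.9   -0.   102. ] F [ 0.2 -0.1 -0.5] T [ 0.1  -0.11  0.01] w 0.0159 q [ 0.52  0.17 -0.66  1.78  0.11  1.24  1.61]
```

>>> move_arm(motion=[1,0,-5,0,0,0,0,1,0,-10,0,0,0,0,1,0,-15,0,0,0,0,1,0,-18,0,0,0,0,1,0,-20,0,0,0,0])

```text
time: 10.05
tool_pos: [0.5089, -0.0051, 0.1885]
eef_rot: [-3.14, -0.0, 1.78]
contact_force: [-0.2, -0.7, -0.8]
width: 0.0155
```

```bash
python3 -c "
from h import *
hk();t=grab('top');crop(t,305,212,355,262,12,'b4');s=grab('side');crop(s,280,140,380,240,6,'b5')"
```

```text
heel z 0.0662 s -0.0041 perp 0.0018
t 10.05 grasp [ 0.5089 -0.0051  0.2072] rpy [-179.9   -0.   102. ] F [-0.2 -0.7 -0.8] T [ 0.15 -0.17 -0.03] w 0.0155 q [ 0.54  0.12 -0.66  1.82  0.08  1.23  1.64]
```

View pics/b4.png

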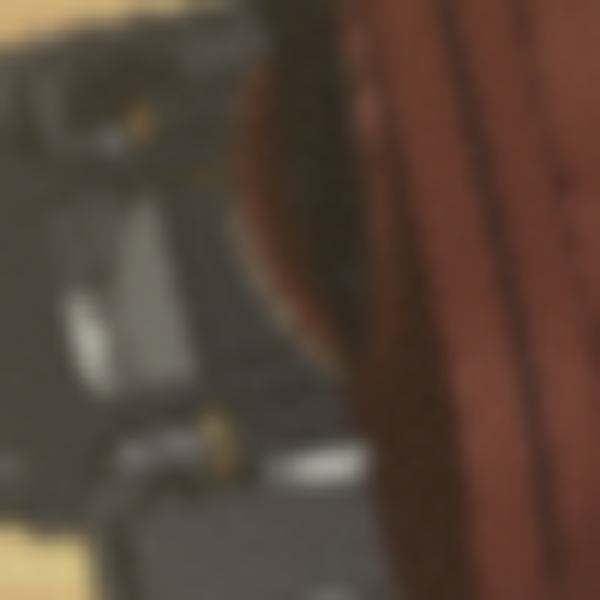

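>>> move_arm(motion=[1,0,0,-4,0,0,0,1,0,0,-8,0,0,0,1,0,0,-11,0,0,0,1,0,0,-14,0,0,0,1,0,0,-15,0,0,0])

```text
time: 10.78
tool_pos: [0.509, -0.0051, 0.2037]
eef_rot: [-3.14, -0.0, 1.78]
contact_force: [-1.0, 0.2, -1.3]
width: 0.0159
```

```bash
python3 -c "
from h import *
hk()"
```

```text
heel z 0.0814 s -0.0039 perp 0.0017
t 10.78 grasp [ 0.5091 -0.0051  0.2224] rpy [-179.9   -0.   102. ] F [-1.   0.2 -1.3] T [ 0.16 -0.15 -0.04] w 0.0159 q [ 0.55  0.11 -0.66  1.8   0.07  1.26  1.65]
```

>>> move_arm(motion=[1,0,0,-1,0,0,0,1,0,0,-2,0,0,0,1,0,0,-3,0,0,0,1,0,0,-3,0,0,0])

```text
time: 11.28
tool_pos: [0.5089, -0.0051, 0.2062]
eef_rot: [-3.139, -0.001, 1.781]
contact_force: [1.1, -0.3, -8.2]
width: 0.0156
```

```bash
python3 -c "
from h import *
hk()
hk()"
```

```text
heel z 0.0839 s -0.0041 perp 0.0018
t 11.28 grasp [ 0.5089 -0.0051  0.2249] rpy [-179.9   -0.   102. ] F [ 1.1 -0.3 -8.2] T [ 0.18 -0.83  0.01] w 0.0156 q [ 0.55  0.11 -0.66  1.8   0.07  1.27  1.65]
heel z 0.0839 s -0.0041 perp 0.0018
t 11.28 grasp [ 0.5089 -0.0051  0.2249] rpy [-179.9   -0.   102. ] F [ 1.1 -0.3 -8.2] T [ 0.18 -0.83  0.01] w 0.0156 q [ 0.55  0.11 -0.66  1.8   0.07  1.27  1.65]
```

The bail is caught: −8 N at heel z = 0.084, exactly where the leaning wire should be. I'll ease off and swing the bail upright with the hook before pulling.

>>> move_arm(motion=[1,0,0,1,0,0,0,1,0,4,0.8,0,0,0,1,0,8,0,0,0,0,1,0,11,-0.7,0,0,0,1,0,13,-1,0,0,0])

```text
time: 11.9
tool_pos: [0.5218, -0.0023, 0.2072]
eef_rot: [-3.139, -0.001, 1.781]
contact_force: [-0.5, 0.9, -1.7]
width: 0.0154
```

```bash
python3 -c "
from h import *
hk()
hk()"
```

```text
heel z 0.0849 s 0.0091 perp 0.0019
t 11.90 grasp [ 0.5219 -0.0023  0.2259] rpy [-1.799e+02 -1.000e-01  1.020e+02] F [-0.5  0.9 -1.7] T [ 0.17  0.07 -0.01] w 0.0154 q [ 0.53  0.14 -0.66  1.77  0.09  1.27  1.63]
heel z 0.0849 s 0.0091 perp 0.0019
t 11.90 grasp [ 0.5219 -0.0023  0.2259] rpy [-1.799e+02 -1.000e-01  1.020e+02] F [-0.5  0.9 -1.7] T [ 0.17  0.07 -0.01] w 0.0154 q [ 0.53  0.14 -0.66  1.77  0.09  1.27  1.63]
```

>>> move_arm(motion=[1,0,0,-1,0,0,0,1,0,0,-2,0,0,0,1,0,0,-2.5,0,0,0,1,0,0,-2.5,0,0,0])

```text
time: 12.4
tool_pos: [0.5216, -0.0025, 0.2095]
eef_rot: [-3.139, -0.001, 1.78]
contact_force: [0.0, -0.7, -7.9]
width: 0.016
```

```bash
python3 -c "
from h import *
hk()"
```

```text
heel z 0.0872 s 0.0088 perp 0.0018
t 12.40 grasp [ 0.5216 -0.0025  0.2282] rpy [-179.8   -0.   102. ] F [ 0.  -0.7 -7.9] T [-0.07 -0.19 -0.  ] w 0.016 q [ 0.53  0.13 -0.66  1.76  0.09  1.28  1.63]
```

>>> move_arm(motion=[1,0,0,-2,0,0,0,1,0,0,-4,0,0,0,1,0,0,-6,0,0,0,1,0,0,-8,0,0,0,1,0,0,-10,0,0,0], squeeze=45)

```text
time: 13.02
tool_pos: [0.5216, -0.0024, 0.2196]
eef_rot: [-3.139, -0.001, 1.78]
contact_force: [0.1, -0.6, -9.8]
width: 0.0156
```

```bash
python3 -c "
from h import *
hk()"
```

```text
heel z 0.0973 s 0.0088 perp 0.0018
t 13.03 grasp [ 0.5216 -0.0024  0.2383] rpy [-179.8   -0.   102. ] F [ 0.1 -0.6 -9.8] T [ 0.03 -0.26 -0.04] w 0.0156 q [ 0.54  0.13 -0.66  1.75  0.08  1.3   1.64]
```

>>> move_arm(motion=[1,0,0,-4,0,0,0,1,0,0,-8,0,0,0,1,0,0,-12,0,0,0,1,0,0,-16,0,0,0,1,0,0,-20,0,0,0])

```text
time: 13.65
tool_pos: [0.5217, -0.0025, 0.2399]
eef_rot: [-3.139, -0.001, 1.78]
contact_force: [-0.4, 0.2, -10.8]
width: 0.0158
```

```bash
python3 -c "
from h import *
hk()"
```

```text
heel z 0.1176 s 0.0088 perp 0.0017
t 13.65 grasp [ 0.5217 -0.0025  0.2586] rpy [-179.8   -0.   102. ] F [ -0.4   0.2 -10.8] T [-0.03 -0.27  0.01] w 0.0158 q [ 0.54  0.11 -0.66  1.72  0.07  1.34  1.64]
```

>>> move_arm(motion=[1,0,0,-4,0,0,0,1,0,0,-8,0,0,0,1,0,0,-12,0,0,0,1,0,0,-16,0,0,0,1,0,0,-20,0,0,0])

```text
time: 14.28
tool_pos: [0.5217, -0.0025, 0.2602]
eef_rot: [-3.139, -0.001, 1.78]
contact_force: [-0.6, -0.9, -11.6]
width: 0.0161
```

```bash
python3 -c "
from h import *
hk();s=grab('side');crop(s,280,100,380,220,5,'b6');t=grab('top','top6')"
```

```text
heel z 0.1379 s 0.0089 perp 0.0017
t 14.28 grasp [ 0.5218 -0.0025  0.2789] rpy [-179.8   -0.   102. ] F [ -0.6  -0.9 -11.6] T [-0.   -0.25 -0.04] w 0.0161 q [ 0.54  0.1  -0.66  1.69  0.06  1.38  1.65]
```

View pics/b6.png

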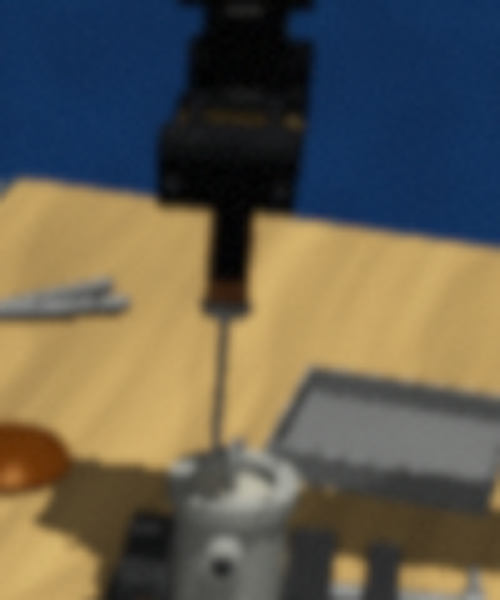

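The plug's white top is visible near the mouth, at crop (250,485), and the pull is steady. Continuing.

>>> move_arm(motion=[1,0,0,-4,0,0,0,1,0,0,-8,0,0,0,1,0,0,-12,0,0,0,1,0,0,-16,0,0,0,1,0,0,-20,0,0,0])

```text
time: 15.0
tool_pos: [0.5226, -0.0023, 0.2818]
eef_rot: [-3.141, -0.0, 1.78]
contact_force: [-0.6, 0.1, -7.5]
width: 0.016
```

>>> move_arm(motion=[1,0,0,-2,0,0,0,1,0,0,-4,0,0,0,1,0,0,-6,0,0,0,1,0,0,-8,0,0,0,1,0,0,-10,0,0,0])

```text
time: 15.62
tool_pos: [0.5226, -0.0023, 0.2919]
eef_rot: [-3.141, -0.0, 1.78]
contact_force: [0.4, -0.2, -4.1]
width: 0.0159
```

```bash
python3 -c "
from h import *
hk()"
```

```text
heel z 0.1696 s 0.0102 perp 0.0016
t 15.62 grasp [ 0.5227 -0.0023  0.3106] rpy [-180.   -0.  102.] F [ 0.4 -0.2 -4.1] T [ 0.01 -0.07  0.01] w 0.0159 q [ 0.54  0.09 -0.66  1.63  0.06  1.44  1.66]
```

>>> move_arm(motion=[1,0,0,-1.5,0,0,0,1,0,0,-3,0,0,0,1,0,0,-5,0,0,0,1,0,0,-8,0,0,0,1,0,0,-11,0,0,0])

```text
time: 16.25
tool_pos: [0.5227, -0.0023, 0.3032]
eef_rot: [-3.141, -0.0, 1.78]
contact_force: [0.3, -0.0, -2.9]
width: 0.0157
```

```bash
python3 -c "
from h import *
hk();s=grab('side');crop(s,270,100,390,220,5,'b7')"
```

```text
heel z 0.1809 s 0.0102 perp 0.0016
t 16.25 grasp [ 0.5227 -0.0023  0.3219] rpy [-180.   -0.  102.] F [ 0.3 -0.  -2.9] T [ 0.1  -0.17 -0.04] w 0.0157 q [ 0.54  0.09 -0.66  1.62  0.05  1.46  1.66]
```

View pics/b7.png

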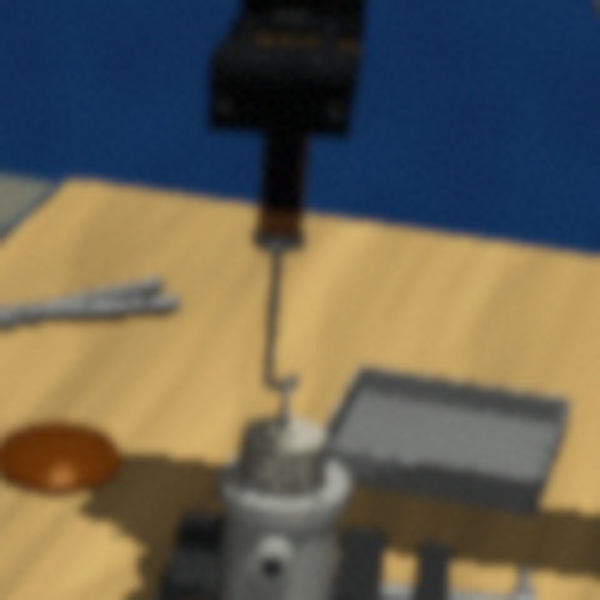

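The plug is free and hanging upright on the hook (2.9 N total). Raising it clear, then moving smoothly to the tray.

>>> move_arm(motion=[1,0,0,-4,0,0,0,1,0,0,-10,0,0,0,1,0,0,-17,0,0,0,1,0,0,-23,0,0,0,1,0,0,-26,0,0,0])

```text
time: 16.92
tool_pos: [0.523, -0.0022, 0.3301]
eef_rot: [3.141, 0.0, 1.78]
contact_force: [0.3, 1.0, -3.5]
width: 0.016
```

```bash
python3 -c "
from h import *
hk();to([.473,-.302,.345],102)"
```

```text
heel z 0.2078 s 0.0106 perp 0.0016
t 16.93 grasp [ 0.523  -0.0022  0.3488] rpy [180.   0. 102.] F [ 0.3  1.  -3.5] T [ 0.15 -0.16  0.04] w 0.016 q [ 0.54  0.08 -0.66  1.57  0.05  1.51  1.66]
t 16.93 shift [-282.8 -111.3    3.8] turn [0.001 0.    0.   ]
```

>>> move_arm(motion=[1,-4,-1.6,0,0,0,0,1,-12,-4.7,0,0,0,0,1,-24,-9.4,0,0,0,0,1,-39,-15.3,0,0,0,0,1,-55,-21.6,0,0,0,0])

```text
time: 17.55
tool_pos: [0.513, -0.0621, 0.3301]
eef_rot: [3.141, 0.0, 1.78]
contact_force: [0.0, -0.2, -3.2]
width: 0.0156
```

>>> move_arm(motion=[1,-17,-6.7,0,0,0,0,1,-34,-13.4,0,0,0,0,1,-51,-20,0,0,0,0,1,-68,-26.8,0,0,0,0,1,-85,-33.4,0,0,0,0])

```text
time: 18.18
tool_pos: [0.4977, -0.1534, 0.3301]
eef_rot: [3.141, 0.0, 1.78]
contact_force: [0.3, 0.9, -3.1]
width: 0.0159
```

```bash
python3 -c "
from h import *
hk();to([.473,-.302,.345],102)"
```

```text
heel z 0.2078 s -0.0455 perp -0.1410
t 18.18 grasp [ 0.4977 -0.1534  0.3488] rpy [180.   0. 102.] F [ 0.3  0.9 -3.1] T [ 0.15 -0.17  0.  ] w 0.0159 q [ 0.71  0.06 -0.52  1.58  0.03  1.51  1.97]
t 18.18 shift [-140.3  -55.     3.8] turn [ 0.001  0.    -0.   ]
```

>>> move_arm(motion=[1,-17,-6.7,0,0,0,0,1,-34,-13.4,0,0,0,0,1,-51,-20,0,0,0,0,1,-68,-26.8,0,0,0,0,1,-85,-33.4,0,0,0,0])

```text
time: 18.8
tool_pos: [0.4825, -0.2446, 0.3301]
eef_rot: [3.141, 0.0, 1.78]
contact_force: [-0.1, 0.0, -2.6]
width: 0.0156
```

>>> move_arm(motion=[1,-16,-6.2,0,0,0,0,1,-30,-11.7,0,0,0,0,1,-40,-15.6,0,0,0,0,1,-46,-18,0,0,0,0,1,-49,-19,0,0,0,0])

```text
time: 19.42
tool_pos: [0.4741, -0.2966, 0.3301]
eef_rot: [3.141, 0.0, 1.78]
contact_force: [-1.3, 0.2, -2.8]
width: 0.0158
```

```bash
python3 -c "
from h import *
hk();to([.473,-.302,.345],102);s=grab('side');crop(s,290,80,410,200,5,'b8');t=grab('top');crop(t,380,205,480,305,6,'b9')"
```

```text
heel z 0.2078 s -0.0984 perp -0.2761
t 19.43 grasp [ 0.4741 -0.2966  0.3488] rpy [180.   0. 102.] F [-1.3  0.2 -2.8] T [ 0.12 -0.15 -0.06] w 0.0158 q [ 0.85  0.14 -0.41  1.5   0.06  1.52  2.22]
t 19.43 shift [-5.1 -2.2  3.8] turn [ 0.001  0.    -0.   ]
```

View pics/b8.png

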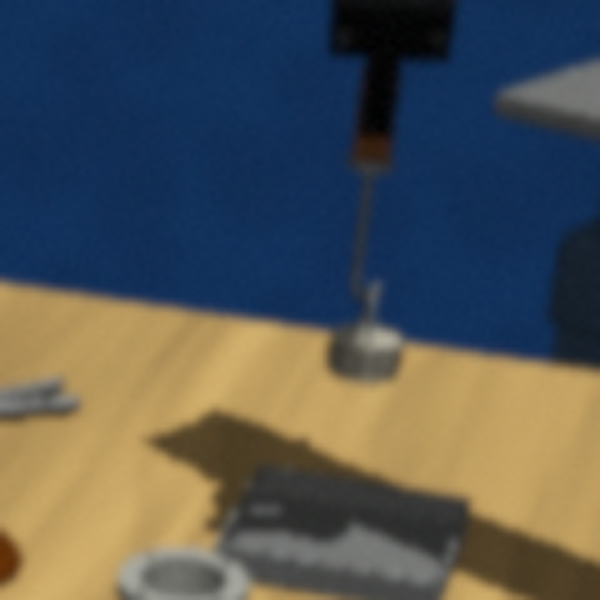

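View pics/b9.png

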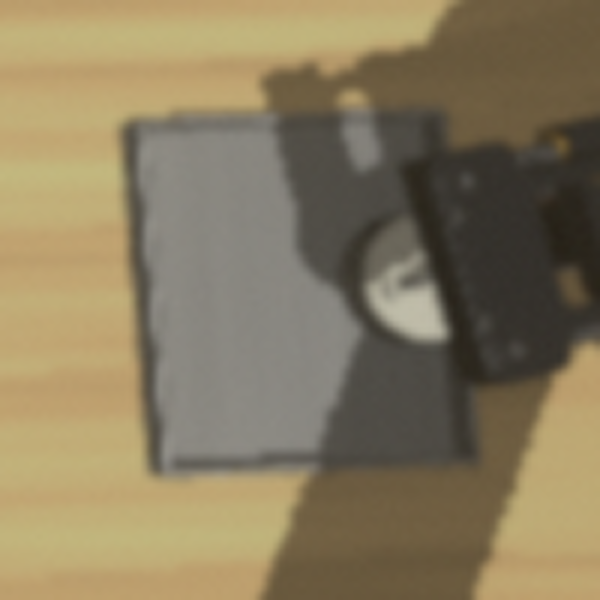

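The plug hangs level over the tray: side crop (367,352), top crop (405,285). Lowering.

>>> move_arm(motion=[1,-2,-1,6,0,0,0,1,-3,-1,18,0,0,0,1,-4,-2,34,0,0,0,1,-5,-2,51,0,0,0,1,-5,-2,68,0,0,0])

```text
time: 20.15
tool_pos: [0.473, -0.3018, 0.2605]
eef_rot: [3.142, -0.0, 1.78]
contact_force: [0.4, 0.3, -2.8]
width: 0.0159
```

>>> move_arm(motion=[1,0,0,16,0,0,0,1,0,0,31,0,0,0,1,0,0,45,0,0,0,1,0,0,56,0,0,0,1,0,0,61,0,0,0])

```text
time: 20.78
tool_pos: [0.4728, -0.3016, 0.1987]
eef_rot: [-3.141, -0.001, 1.78]
contact_force: [-0.1, -0.4, -2.8]
width: 0.0156
```

```bash
python3 -c "
from h import *
hk()"
```

```text
heel z 0.0764 s -0.1008 perp -0.2808
t 20.77 grasp [ 0.4729 -0.3017  0.2174] rpy [-180.   -0.  102.] F [-0.1 -0.4 -2.8] T [ 0.14 -0.13  0.02] w 0.0156 q [ 0.85  0.2  -0.41  1.7   0.08  1.26  2.2 ]
```

Underside should be about 16 mm above the tray floor; descending slowly.

>>> move_arm(motion=[1,0,0,3,0,0,0,1,0,0,6,0,0,0,1,0,0,9,0,0,0,1,0,0,11,0,0,0,1,0,0,13,0,0,0])

```text
time: 21.4
tool_pos: [0.4729, -0.3017, 0.1857]
eef_rot: [-3.141, -0.001, 1.78]
contact_force: [0.0, 0.9, -2.9]
width: 0.0159
```

```bash
python3 -c "
from h import *
hk()"
```

```text
heel z 0.0634 s -0.1007 perp -0.2808
t 21.40 grasp [ 0.4729 -0.3017  0.2044] rpy [-180.   -0.  102.] F [ 0.   0.9 -2.9] T [ 0.13 -0.13 -0.04] w 0.0159 q [ 0.85  0.2  -0.41  1.72  0.09  1.24  2.2 ]
```

>>> move_arm(motion=[1,0,0,1,0,0,0,1,0,0,2,0,0,0,1,0,0,3,0,0,0,1,0,0,4,0,0,0,1,0,0,5,0,0,0])

```text
time: 22.02
tool_pos: [0.473, -0.3017, 0.1808]
eef_rot: [3.142, -0.0, 1.78]
contact_force: [0.3, -0.2, -1.7]
width: 0.0157
```

```bash
python3 -c "
from h import *
hk();s=grab('side');crop(s,300,120,400,220,6,'c1b')"
```

```text
heel z 0.0585 s -0.1006 perp -0.2809
t 22.02 grasp [ 0.473  -0.3017  0.1995] rpy [180.  -0. 102.] F [ 0.3 -0.2 -1.7] T [ 0.13 -0.18 -0.04] w 0.0157 q [ 0.85  0.21 -0.41  1.72  0.09  1.23  2.2 ]
```

View pics/c1b.png

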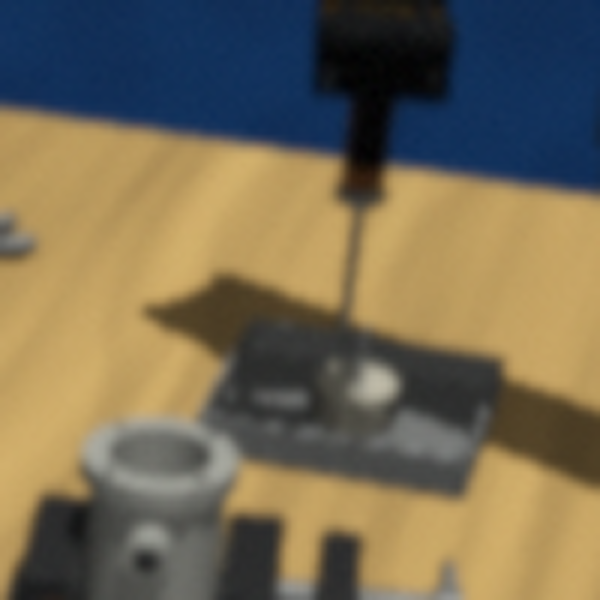

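The plug stands on the tray floor with the weight off the hook. I lower the hook under the wire, then back it out on the shaft side.

>>> move_arm(motion=[1,0,0,4,0,0,0,1,0,0,8,0,0,0,1,0,0,11,0,0,0,1,0,0,11,0,0,0])

```text
time: 22.58
tool_pos: [0.4727, -0.3016, 0.1693]
eef_rot: [-3.141, -0.001, 1.78]
contact_force: [0.5, -0.2, -1.4]
width: 0.016
```

```bash
python3 -c "
from h import *
hk()"
```

```text
heel z 0.0470 s -0.1009 perp -0.2807
t 22.57 grasp [ 0.4728 -0.3017  0.188 ] rpy [-180.   -0.  102.] F [ 0.5 -0.2 -1.4] T [ 0.14 -0.13  0.06] w 0.016 q [ 0.85  0.22 -0.41  1.74  0.09  1.21  2.19]
```

>>> move_arm(motion=[1,0,5,0,0,0,0,1,0,10,0,0,0,0,1,0,15,0,0,0,0,1,0,20,0,0,0,0,1,0,24,0,0,0,0])

```text
time: 23.2
tool_pos: [0.4966, -0.2965, 0.1693]
eef_rot: [-3.141, -0.001, 1.78]
contact_force: [-0.8, -0.3, -1.1]
width: 0.0154
```

```bash
python3 -c "
from h import *
hk();s=grab('side');crop(s,300,120,400,220,6,'c2b')"
```

```text
heel z 0.0470 s -0.0765 perp -0.2807
t 23.20 grasp [ 0.4966 -0.2965  0.188 ] rpy [-1.80e+02 -1.00e-01  1.02e+02] F [-0.8 -0.3 -1.1] T [ 0.08 -0.15 -0.01] w 0.0154 q [ 0.82  0.25 -0.42  1.7   0.11  1.22  2.16]
```

View pics/c2b.png

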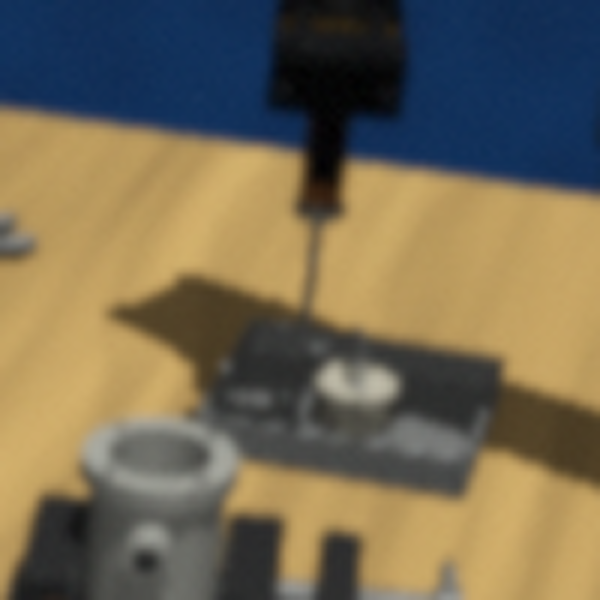

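The hook is free and clear, with the J at crop (305–320,345). The bail is upright at (355,350) and the plug stands in the tray. Raising and going back to the rack.

>>> move_arm(motion=[1,0,0,-20,0,0,0,1,0,0,-60,0,0,0,1,0,0,-110,0,0,0,1,0,0,-145,0,0,0,1,0,0,-147,0,0,0])

```text
time: 23.88
tool_pos: [0.4982, -0.2968, 0.3193]
eef_rot: [3.138, 0.002, 1.78]
contact_force: [1.4, 0.3, -1.7]
width: 0.016
```

```bash
python3 -c "
from h import *
hk();to([.405,.341,.335],89)"
```

```text
heel z 0.1970 s -0.0745 perp -0.2817
t 23.88 grasp [ 0.4981 -0.2968  0.338 ] rpy [1.798e+02 1.000e-01 1.020e+02] F [ 1.4  0.3 -1.7] T [ 0.12 -0.16 -0.06] w 0.016 q [ 0.82  0.18 -0.42  1.47  0.07  1.5   2.18]
t 23.88 shift [643.2  41.6   1.5] turn [0.004 0.002 0.227]
```

>>> move_arm(motion=[1,40,2.6,0,0.004,0.002,0,1,90,5.8,0,0.004,0.002,0.05,1,145,9.4,0,0.004,0.002,0.1,1,200,13,0,0.004,0.002,0.16,1,255,16.5,0,0.004,0.002,0.22])

```text
time: 24.5
tool_pos: [0.4603, -0.0423, 0.3175]
eef_rot: [-3.14, 0.0, 1.558]
contact_force: [1.1, 0.4, -1.4]
width: 0.0158
```

```bash
python3 -c "
from h import *
hk();to([.405,.341,.335],89)"
```

```text
heel z 0.1952 s -0.0593 perp -0.0246
t 24.50 grasp [ 0.4603 -0.0423  0.3362] rpy [-179.9    0.    89.3] F [ 1.1  0.4 -1.4] T [ 0.1  -0.22  0.04] w 0.0158 q [ 0.64 -0.07 -0.6   1.71 -0.04  1.48  1.6 ]
t 24.5 shift [382.6 -60.1   1.2] turn [-0.002  0.     0.005]
```

>>> move_arm(motion=[1,50,-8,0,0,0,0,1,105,-17,0,0,0,0,1,160,-25,0,0,0,0,1,215,-34,0,0,0,0,1,265,-42,0,0,0,0])

```text
time: 25.12
tool_pos: [0.4206, 0.2248, 0.3166]
eef_rot: [-3.139, 0.001, 1.558]
contact_force: [1.7, -0.8, -1.2]
width: 0.0158
```

```bash
python3 -c "
from h import *
hk();to([.405,.341,.335],89)"
```

```text
heel z 0.1943 s -0.0427 perp 0.2449
t 25.12 grasp [0.4206 0.2248 0.3353] rpy [-179.9    0.    89.3] F [ 1.7 -0.8 -1.2] T [ 0.1  -0.21 -0.03] w 0.0158 q [ 0.39 -0.02 -0.94  1.68 -0.02  1.48  1.01]
t 25.12 shift [116.  -17.    0.2] turn [-0.002  0.001  0.005]
```

>>> move_arm(motion=[1,50,-7,0,0,0,0,1,95,-14,0,0,0,0,1,114,-17,0,0,0,0,1,116,-17,0,0,0,0.005])

```text
time: 25.62
tool_pos: [0.4039, 0.342, 0.3154]
eef_rot: [-3.137, 0.001, 1.556]
contact_force: [-0.3, 0.2, -2.2]
width: 0.0156
```

```bash
python3 -c "
from h import *
hk();to([.407,.3408,.171],89)"
```

```text
heel z 0.1931 s -0.0349 perp 0.3631
t 25.62 grasp [0.404  0.3421 0.3341] rpy [-179.7    0.    89.2] F [-0.3  0.2 -2.2] T [ 0.08 -0.1  -0.02] w 0.0156 q [ 0.18  0.17 -1.08  1.56  0.15  1.5   0.66]
t 25.62 shift [ -1.1   3.8 163. ] turn [-0.004  0.001  0.003]
```

>>> move_arm(motion=[1,-1,3,35,0,0,0,1,-1,3,80,0,0,0,1,-1,3,125,0,0,0,1,-1,3,155,0,0,0,1,-1,3,163,0,0,0])

```text
time: 26.25
tool_pos: [0.4059, 0.3386, 0.1503]
eef_rot: [-3.135, 0.003, 1.555]
contact_force: [0.6, -0.8, -0.9]
width: 0.0156
```

```bash
python3 -c "
from h import *
hk();to([.4857,.3394,.1715],89);s=grab('side');crop(s,270,180,390,300,5,'d1')"
```

```text
heel z 0.0280 s -0.0341 perp 0.3591
t 26.25 grasp [0.406  0.3387 0.169 ] rpy [-179.6    0.2   89.1] F [ 0.6 -0.8 -0.9] T [ 0.08 -0.16  0.02] w 0.0156 q [ 0.12  0.3  -1.04  1.81  0.27  1.2   0.56]
t 26.25 shift [ 2.1 79.8 -3.1] turn [-0.007  0.003  0.001]
```

View pics/d1.png

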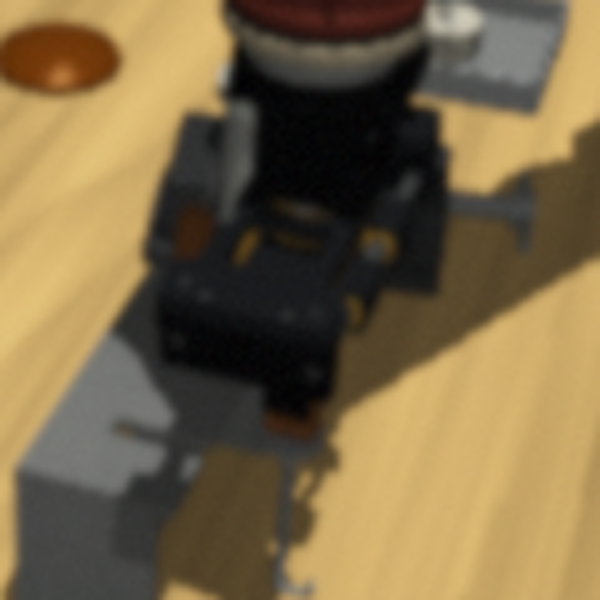

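>>> move_arm(motion=[1,2,0,-3,-0.007,0.003,0,1,2,0,-3,-0.007,0.003,0,1,2,12,-3,-0.007,0.003,0,1,2,22,-3,-0.007,0.003,0,1,2,30,-3,-0.007,0.003,0])

```text
time: 26.92
tool_pos: [0.4372, 0.3405, 0.1534]
eef_rot: [3.141, -0.001, 1.554]
contact_force: [0.4, -0.3, -1.3]
width: 0.0158
```

```bash
python3 -c "
from h import *
hk();to([.4857,.3396,.1715],89);s=grab('side');crop(s,270,180,390,300,5,'d2')"
```

```text
heel z 0.0311 s -0.0020 perp 0.3548
t 26.93 grasp [0.4372 0.3405 0.1721] rpy [180.  -0.  89.] F [ 0.4 -0.3 -1.3] T [ 0.08 -0.13  0.02] w 0.0158 q [ 0.11  0.34 -1.01  1.75  0.31  1.22  0.57]
t 26.93 shift [-0.1 48.5  0.7] turn [ 0.001 -0.001  0.001]
```

View pics/d2.png

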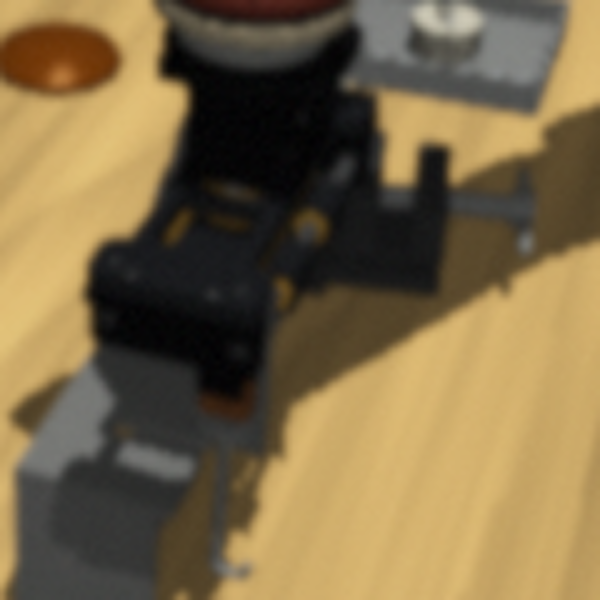

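>>> move_arm(motion=[1,0,10,0,0,0,0,1,0,20,0,0,0,0,1,0,32,0,0,0,0,1,0,42,0,0,0,0,1,0,48,0,0,0,0])

```text
time: 27.6
tool_pos: [0.4867, 0.3394, 0.1532]
eef_rot: [3.141, -0.001, 1.553]
contact_force: [0.2, 0.6, -1.3]
width: 0.0156
```

```bash
python3 -c "
from h import *
hk();to([.4857,.3396,.156],89)"
```

```text
heel z 0.0309 s 0.0461 perp 0.3435
t 27.60 grasp [0.4866 0.3394 0.1719] rpy [ 1.8e+02 -1.0e-01  8.9e+01] F [ 0.2  0.6 -1.3] T [ 0.06 -0.13  0.03] w 0.0156 q [ 0.08  0.43 -0.97  1.66  0.37  1.25  0.59]
t 27.6 shift [ 0.1 -1.  15.9] turn [ 0.    -0.001 -0.   ]
```

>>> move_arm(motion=[1,0,-1,4,0,0,0,1,0,-1,8,0,0,0,1,0,-1,11,0,0,0,1,0,-1,13,0,0,0,1,0,-1,15,0,0,0])

```text
time: 28.22
tool_pos: [0.4856, 0.3395, 0.1382]
eef_rot: [3.141, -0.001, 1.553]
contact_force: [0.2, -0.2, -0.2]
width: 0.0159
```

```bash
python3 -c "
from h import *
hk();s=grab('side');crop(s,240,180,360,300,5,'d3')"
```

```text
heel z 0.0159 s 0.0451 perp 0.3437
t 28.23 grasp [0.4856 0.3394 0.1569] rpy [ 1.8e+02 -1.0e-01  8.9e+01] F [ 0.2 -0.2 -0.2] T [ 0.07 -0.14 -0.02] w 0.0159 q [ 0.08  0.44 -0.96  1.68  0.38  1.22  0.58]
```

View pics/d3.png

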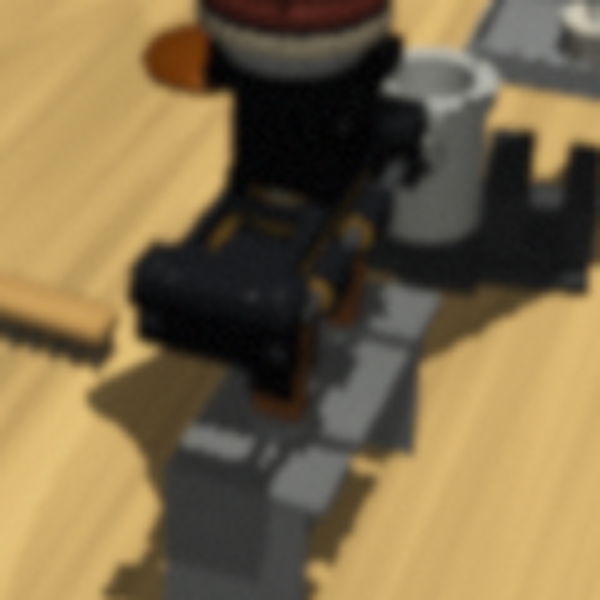

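>>> move_arm(motion=[1,0,0,1,0,0,0,1,0,0,1,0,0,0], squeeze=8)

```text
time: 28.52
tool_pos: [0.4855, 0.3394, 0.1369]
eef_rot: [3.141, -0.001, 1.553]
contact_force: [0.2, -0.0, -1.3]
width: 0.016
```

```bash
python3 -c "
from h import *
hk()"
```

```text
heel z 0.0146 s 0.0450 perp 0.3437
t 28.52 grasp [0.4855 0.3394 0.1556] rpy [180.  -0.  89.] F [ 0.2 -0.  -1.3] T [ 0.09 -0.09  0.  ] w 0.016 q [ 0.08  0.44 -0.96  1.68  0.38  1.22  0.58]
```

>>> move_arm(motion=[1,0,0,0.7,0,0,0,1,0,0,1.4,0,0,0,1,0,0,1.4,0,0,0])

```text
time: 28.9
tool_pos: [0.4857, 0.3395, 0.136]
eef_rot: [3.141, -0.001, 1.553]
contact_force: [-1.6, -1.9, 4.5]
width: 0.016
```

```bash
python3 -c "
from h import *
hk()"
```

```text
heel z 0.0137 s 0.0452 perp 0.3437
t 28.90 grasp [0.4857 0.3394 0.1547] rpy [180.  -0.  89.] F [-1.6 -1.9  4.5] T [-0.31  0.21 -0.02] w 0.016 q [ 0.07  0.44 -0.96  1.68  0.38  1.22  0.58]
```

The collar now rests on the plate (+4.5 N). Releasing slowly.

>>> move_arm(motion=[0.75,0,0,-0.5,0,0,0,0.6,0,0,-0.5,0,0,0,0.4,0,0,-0.5,0,0,0,0.2,0,0,-0.5,0,0,0,0,0,0,-0.5,0,0,0])

```text
time: 29.52
tool_pos: [0.4857, 0.3394, 0.1365]
eef_rot: [3.141, -0.001, 1.553]
contact_force: [0.0, 0.5, -0.2]
width: 0.0538
```

>>> move_arm(motion=[0,0,0,0,0,0,0,0,0,0,0,0,0,0,0,0,0,-20,0,0,0,0,0,0,-60,0,0,0,0,0,0,-110,0,0,0])

```text
time: 30.15
tool_pos: [0.4852, 0.3393, 0.2485]
eef_rot: [3.141, -0.001, 1.553]
contact_force: [0.8, 0.6, 0.5]
width: 0.0866
```

```bash
python3 -c "
from h import *
st();to([.43,.18,.35],40);s=grab('side','fin_s')"
```

```text
t 30.15 grasp [0.4852 0.3392 0.2672] rpy [180.  -0.  89.] F [0.8 0.6 0.5] T [ 0.11 -0.21  0.  ] w 0.0866 q [ 0.11  0.35 -1.    1.54  0.3   1.42  0.64]
t 30.15 shift [-160.1  -52.4  -82.9] turn [-0.    -0.001  0.855]
```

View pics/fin_s.png

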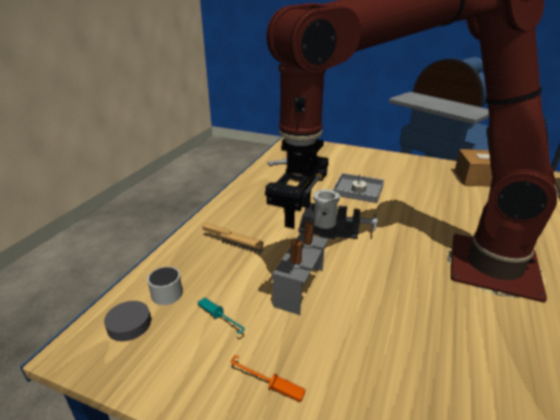

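>>> move_arm(motion=[0,20,-10,-50,0,0,0,0,70,-40,-80,0,0,0,0,120,-80,-80,0,0,0,0,160,-125,-80,0,0,0,0,160,-125,-80,0,0,0])

```text
time: 30.82
tool_pos: [0.3576, 0.5072, 0.3378]
eef_rot: [3.135, -0.008, 1.564]
contact_force: [1.2, -1.0, 0.7]
width: 0.0872
```

```bash
python3 - <<'E'
from h import *
st();s=grab('side');t=grab('top','fin_t')
crop(s,255,160,395,310,4,'fin_c');crop(t,380,205,480,305,6,'fin_tr')
t0=cv2.imread("pics/top0.png")[:,:,::-1].astype(int)
d=np.abs(t["pixels"].astype(int)-t0).sum(2)
for n,b in dict(lens=(355,140,405,190),brush=(245,115,270,205),scriber=(222,236,245,264),hookslot=(182,235,212,264)).items():
    print(n,d[b[1]:b[3],b[0]:b[2]].mean())
print("plug centre pred",proj(t,[.4645,-.3033,.032]))
E
```

```text
t 30.82 grasp [0.3575 0.507  0.3565] rpy [179.6  -0.5  89.6] F [ 1.2 -1.   0.7] T [ 0.04 -0.13  0.05] w 0.0872 q [-0.28  0.4  -1.05  1.32  0.35  1.6   0.29]
lens 36.8032
brush 40.278666666666666
scriber 84.63198757763975
hookslot 123.85172413793103
plug centre pred [[431.27884849 253.48097867]]
```

View pics/fin_t.png

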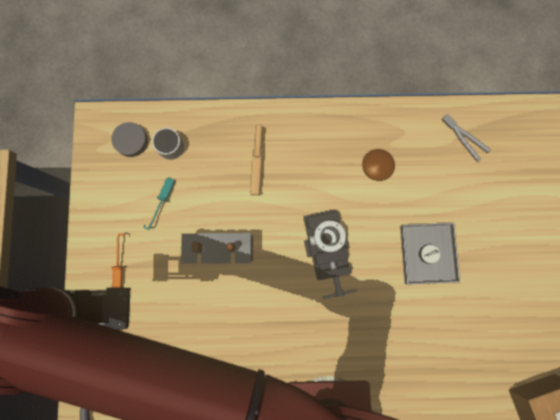

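View pics/fin_c.png

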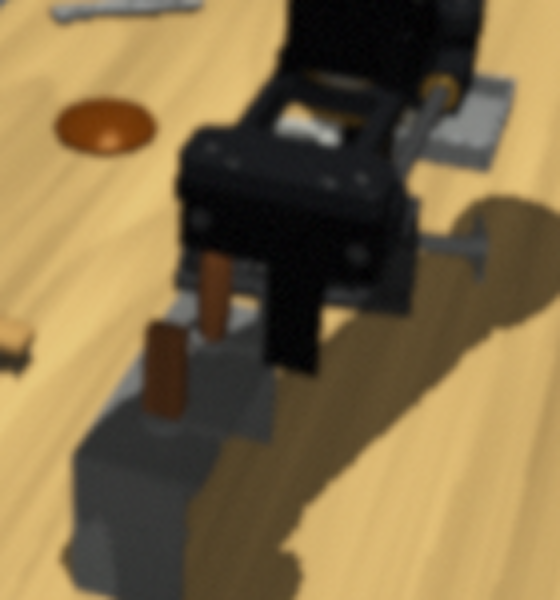

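View pics/fin_tr.png

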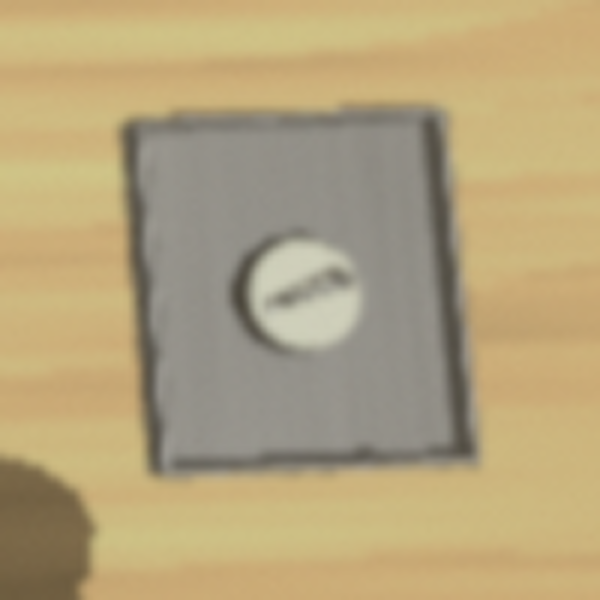

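```bash
python3 - <<'E'
from h import *
a=cv2.imread("pics/top0.png");b=cv2.imread("pics/fin_t.png")
print(a[130:160,300:340].mean((0,1)),b[130:160,300:340].mean((0,1)))
for n,(x0,y0,x1,y1) in dict(lens=(350,135,410,195),brush=(240,110,275,210),scriber=(222,236,245,264),hook=(184,236,212,264)).items():
    A=cv2.cvtColor(a[y0:y1,x0:x1],cv2.COLOR_BGR2GRAY).astype(np.float32);B=cv2.cvtColor(b[y0:y1,x0:x1],cv2.COLOR_BGR2GRAY).astype(np.float32)
    print(n,cv2.phaseCorrelate(A,B,cv2.createHanningWindow(A.shape[::-1],cv2.CV_32F)))
E
```

```text
[107.84916667 156.73       184.81416667] [118.48083333 171.6375     202.14583333]
lens ((-0.050367589272870106, -0.03223117894665606), 0.8570461177825928)
brush ((-0.048314887313196664, 0.037219171729169886), 0.9386337947845459)
scriber ((0.03520301254722291, -0.22774687013765593), 0.510058710972468)
hook ((1.1515761731233134, 0.5431010006409256), 0.6199853150049845)
```

The pixel differences come from exposure: the lens and brush shifts are under 0.1 px, and the scriber is unmoved within its shadow. Handing in.

```bash
python3 -c "
from h import *
print(ctrl.hand_in())"
```

```text
the job is handed in; nothing more can be done
None
```

The plug is out of the bore and standing upright in the steel tray, and the hook is back in its own rack slot. I handed the job in at about 31 s.

- **Pull:** I brought the hook down on the open side of the leaning bail and caught it (felt at 8 N). I then swung the bail upright with the hook and drew the plug straight up. The highest reading I saw was about 12 N, hook weight included, with side force under about 1 N. The fingers never touched the plug.
- **Placing:** I lowered the plug onto the tray floor until the hook carried no load, then unhooked it. The last pictures show it level near the tray's centre.
- **Rack:** The hook hangs upright in its slot. I lowered it until the collar bore on the plate, at about 4.5 N, before letting go.
- **Left alone:** The lens and brush show less than 0.1 px of shift in the top view. The scriber shows about 0.2 px, measured in the arm's shadow.
- **Checks that disagreed:** The raw before/after picture difference was high, because the exposure changed and the arm cast a shadow. The hook handle reads about 1 px from its first place, some 2–3 mm, which is within the play of the slot.

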